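# Set a test probe to its depth mark over an RF panel

### The arm

A 6-joint arm with a two-finger parallel gripper is mounted at the origin on the work surface. World frame = base frame: x ahead of the robot, y to its left, z up, the work surface at z = 0. Lengths are in mm, angles in rad, forces in N, time in s.
With the tool pointing down it reaches from about 275 to 1000 mm from the base axis. Payload 8.4 kg.
Tool frame: the origin (TCP) lies at the very end of the fingers, on their centre line; the grasp point (between the pads) lies 19 mm behind it; x points along the fingers, y is the direction in which the jaws open and shut, and the axes are right-handed (so a half turn about x gives the same grasp; the last joint's range is limited). The gripper opens to 85 mm and grips with 20 to 120 N. Pads are 22 mm wide; open, the fingers measure 114 mm over their backs; the gripper's body (76 mm by 85 mm) begins 54 mm behind the grasp point. The pads swing forward as they close: fully open they stand 13 mm farther back than shut.
Start: joints at [-1.197, 0.353, 1.633, -0, 1.155, -0.002], TCP at [229.384, -581.387, 200.181] pointing down, gripper open.
Joint ranges: [-2.63, 2.63], [-0.92, 2.1], [0.06, 2.66], [-1.3, 4.44], [0, 2.69], [-3.02, 3.02]. Speed limits (rad/s): [2.22, 2.22, 2.79, 3.14, 3.14, 3.14].

### API

Orientations are given as [roll, pitch, yaw] about the fixed x, y, z axes, in that order (R = Rz(yaw) Ry(pitch) Rx(roll)).
In Python, from rig import r, grab_frame, camera_params, sign_off gives the robot as it stands.
- The arm moves only by the tool drive_tool, never from a script. Its argument "rows" is one flat list of numbers, 7 for each row, row after row: the shift along the tool's x, y, z in mm, then the turn, a rotation vector about the tool's x, y, z in degrees, then the opening in per cent of the stroke, from 0 (shut) to 100 (fully open). In form: [x, y, z, rx, ry, rz, fingers, x, y, z, rx, ry, rz, fingers, ...]. A call has 1 to 10 rows; each row is the pose to reach, as a shift and turn from the pose measured when the call began, along the tool's axes at that moment; what a row does not reach only later rows make up. A row lasts 1/8 s, in which the tool goes at most 62.5 mm and 10.7 degrees, less where a joint would pass 70% of its speed; a pose out of reach is approached as far as the arm can. A call with a gripper value outside its range is refused whole. The fingers move at their own pace and stop on an object; "newtons" is the grip in N (left out, the last holds). Time passes only in rows, so rows that repeat a pose let the fingers close. It gives the time, the measured TCP pose, the force and the opening at its end, in the units of the state.
- r.sense(): the state, without advancing time (a new reading comes with each control period).
- grab_frame(name): name is "side" or "top" or "wrist"; returns the picture (480x640x3 uint8, red, green, blue); there is no depth.
- camera_params(name): a dict with "vertical_fov" (degrees; the focal length in pixels is half the picture's height over the tangent of half this angle, whatever the lens; pixels are square), "cx", "cy" (the principal point, pixels), "pose" (4x4, takes a point from camera to world coordinates); the wrist camera has in their place "tool_from_camera" (4x4, takes a point from camera to tool coordinates, whose origin is the TCP and whose axes are the tool frame's). Camera axes: x right, y down, z forward; pixel columns grow to the right and rows downward; lengths in mm; the calibration is good to about 2 mm. A picture is of the moment at which its call begins: read the wrist's pose just before it. camera_params takes no time and is no camera call.
- sign_off(): hands the job in, once; it reports no verdict.
The state is a dict: "clock": time; "qpos": joint angles; "qvel": joint speeds; "joint_efforts": joint torques, N m; "eef_pos": TCP position; "tcp_rot": TCP orientation; "contact_force": force on the tool from outside, world axes, zero at the start; "wrist_torque": the same for the moment, N m; "opening": opening from 0.0 (shut) to 1.0 (fully open).
Only numpy, scipy, OpenCV 4.12 (cv2) and the standard library are available. Lean on these libraries where they do the work, as an engineer would, in place of code of your own. Each camera call takes 0.05 s, during which the arm holds its last target.

### The job

Take the longer probe tube, the one with the dark depth band, from the rack and slide it chamfered end first into the sloping bore of the bracket until the middle of the band is level with the bore's mouth, so that its tip hangs above the copper patch without ever touching it. Then swing the bracket's clamp lever over to its far stop and let go, leaving the probe at its mark. Leave the short tube, the shield, the tweezers and the screwdriver undisturbed.

Things in the scene. Friction and masses are not known exactly. Their poses are not given: they have to be found in the camera images.
- probe_center (a point): Centre (half-way up) of the loose probe: aluminium tube, 16 mm outside diameter, 150 mm long, 40 to 85 g, a solid body. z runs along it from the chamfered tip (z = -75 mm; chamfered to 10 mm diameter over 4 mm) to the plain end (z = +75 mm). It starts upright, tip down, in one of the rack's two outer pockets.
- probe_mark (a point): Centre of the probe at the middle of its dark depth band, 70 mm from the tip (5 mm below the tube's centre). The band is 8 mm wide. Same axes as probe_center.
- probe_tip (a point): Centre of the probe's chamfered tip end. Same axes as probe_center.
- rack: Fixed black rack block 60 mm (x) x 160 mm (y) x 40 mm high, origin under its centre. Three round pockets of 18 mm diameter along its y axis at y = -55, 0, +55 mm, 32 mm deep (floor 8 mm above the table); the middle one is empty.
- short_center (a point): Centre of the short tube, a bystander: same 16 mm diameter, 105 mm long, no band, standing in the other outer pocket of the rack.
- panel: Fixed RF panel, white on aluminium, 280 (x) x 260 (y) x 12 mm thick, origin under its centre; x points away from the robot. At its middle an aluminium bracket: two upright cheeks, outer faces at y = +-30 mm, up to 87 mm above the table, carry the collar. Brass jacks up to 25 mm above the table stand near its edges.
- collar: Fixed aluminium block 44 x 44 mm, 40 mm long along its through bore. Origin: centre of the bore's mouth in its upper face, 95 mm above the table. z: out of the mouth, 35 degrees from vertical, leaning towards panel -x (the robot). Bore 18.4 mm, 4 mm chamfer. A spring ball 20 mm down its +x side grips the tube: sliding takes 4 to 15 N and the tube stays where it is let go.
- patch: Fixed copper patch 44 x 40 mm on the panel under the bore, its upper face 14 mm above the table (origin under its centre, 12 mm above the table). With the probe at its mark the tip's lowest edge is about 20 mm above it; the probe must not touch it.
- lever (a joint): Clamp lever angle (rad): steel bar of 10 mm diameter, black 20 mm ball at its end 80 mm from the pivot, turning about panel y. 0: open, leaning 0.60 rad from vertical to panel -x (the robot); grows as it swings up and over, away from the robot, to the far stop at 1.25. Stays where left; about 1 N at the ball. Shut fingertips can push it.
- lever_knob (a point): Centre of the black ball at the end of the clamp lever; it moves with the lever. It is 70 mm to the side (panel -y) of the bore.
- lever_pivot (a point): Pivot of the clamp lever, 55 mm above the table, fixed on the panel at its x = 4 mm, y = -70 mm. Its axes are the panel's.
- shield: Bystander: loose angled aluminium sheet-metal shield, 50 x 90 x 50 mm high, origin under the upright 90 mm sheet.
- tweezers: Bystander: loose steel tweezers, 130 mm long along their x axis, 10 mm high, lying on the table.
- driver: Bystander: loose screwdriver with a black handle, lying on the table along its x axis.
There are look-alikes about, which are no part of the job. What is shaped like the part that bears probe_center but red or yellow is not meant.

How it is judged (in metres and radians):
On the way, in this order (a step that is already met when the one before it is completed fails the run):
1. the probe is in the bore, tip first, with its band at the mouth (z of probe_mark in the frame of collar between -0.004 and 0.004 m and z of probe_tip in the frame of collar below -0.06 m and distance between probe_mark and collar below 0.006 m and angle between the z axis of probe_mark and the z axis of collar, either way round below 0.12 rad), for 0.3 s.
2. the clamp lever is swung to its far stop (value of joint lever above 1.12 rad), for 0.2 s.
At the end, for the whole second after the job is handed in: The long probe sits in the bore, tip down and in line with it (within 0.12 rad), the middle of its band within 4 mm of the plane of the mouth, and the clamp lever is at its far stop (above 1.12 rad of 1.25); the probe is released and stays there (all of step 1 and value of joint lever above 1.12 rad); the robot touches nothing.
It fails at once if the probe touches the copper patch (contact force between probe and patch above 0.3 N).
It fails at once if the short tube is disturbed (moved more than 15 mm) (distance of short_center from where it was at the start of the episode above 0.015 m).
It fails at once if the shield is disturbed (moved more than 15 mm) (distance of shield from where it was at the start of the episode above 0.015 m).
It fails at once if the tweezers are disturbed (moved more than 15 mm) (distance of tweezers from where it was at the start of the episode above 0.015 m).
It fails at once if the screwdriver is disturbed (moved more than 15 mm) (distance of driver from where it was at the start of the episode above 0.015 m).
It also fails if it takes over 69 s, if anything falls off the work surface, if the arm or the gripper's body presses on something with over 40 N, if the wrist force passes 120 N, or if a joint passes its speed limit or range.

## Working session

There is one attempt and no reset: what is moved stays moved. The work goes in short steps, Python scripts to look and compute and a tool call to move; the robot and the scene stay as the last step left them, time stands still between calls to the robot, and variables do not carry over. Pictures are saved under pics/ and viewed, and the job is handed in when it is done.

Besides the shell and the picture viewer there is one more tool, called after "Request:" by a JSON object that holds its "fn" and its "kwargs", one argument or row to a line. drive_tool: Moves the arm, as the interface text tells. Its arguments: {"type":"object","properties":{"rows":{"type":"array","items":{"type":"number"}},"newtons":{"type":"number"}},"required":["rows"]}

```bash
ls; mkdir -p pics; python3 - <<'E'
from rig import r, grab_frame, camera_params
import cv2
print(r.sense())
for n in ["side","top","wrist"]:
    im=grab_frame(n); cv2.imwrite(f"pics/{n}0.png",im[:,:,::-1]); print(n,camera_params(n))
E
```

```text
pics
{'clock': 0.0, 'qpos': array([-1.19734314e+00,  3.53672735e-01,  1.63412016e+00, -7.20530560e-06,
        1.15521737e+00, -2.38546668e-03]), 'qvel': array([ 0.00072229, -0.00025706, -0.00140737, -0.00041698, -0.00076991,
       -0.00084765]), 'joint_efforts': array([-1.01549398e-03, -6.05268216e+01, -3.42068124e+01,  3.18296919e-06,
        9.27800807e-03, -9.51486186e-06]), 'eef_pos': array([ 229.22462271, -580.88898579,  199.45234406]), 'tcp_rot': array([-1.56853467,  1.5693787 ,  1.94889955]), 'contact_force': array([ 0.26472647,  0.57598857, -0.78032415]), 'wrist_torque': array([-0.03736691, -0.0276243 ,  0.03994682]), 'opening': 1.0005109750702503}
side {'vertical_fov': 48.31423175488406, 'cx': 321.87296522568056, 'cy': 237.38122858685432, 'pose': array([[-9.19812381e-01, -2.69859471e-01,  2.84817573e-01,
         2.03621035e+02],
       [-3.92303643e-01,  6.20410464e-01, -6.79108760e-01,
         8.21198801e+02],
       [ 6.56012821e-03, -7.36387617e-01, -6.76528079e-01,
         9.51719774e+02],
       [ 0.00000000e+00,  0.00000000e+00,  0.00000000e+00,
         1.0000000
[... 209 characters left out ...]
974547e-01,  4.91654274e-03, -5.17040887e-03,
         1.15343554e+00],
       [ 4.33104427e-03, -1.57593759e-01, -9.87494531e-01,
         1.34252823e+03],
       [ 0.00000000e+00,  0.00000000e+00,  0.00000000e+00,
         1.00000000e+00]])}
wrist {'vertical_fov': 60.329573204212046, 'cx': 320.31550402900757, 'cy': 241.87022119569517, 'tool_from_camera': array([[-3.71370553e-04, -2.86125141e-01,  9.58192186e-01,
        -1.73523806e+02],
       [ 9.99999299e-01,  9.71271238e-04,  6.77604579e-04,
         9.09283643e-01],
       [-1.12454422e-03,  9.58191766e-01,  2.86124580e-01,
        -7.20259105e+01],
       [ 0.00000000e+00,  0.00000000e+00,  0.00000000e+00,
         1.00000000e+00]])}
```

View pics/side0.png

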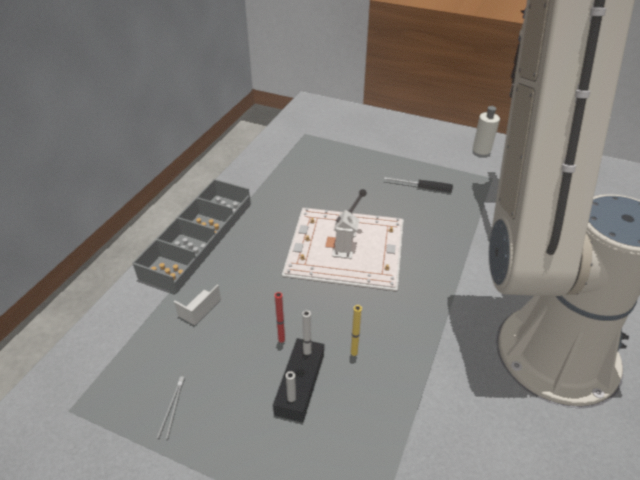

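View pics/top0.png

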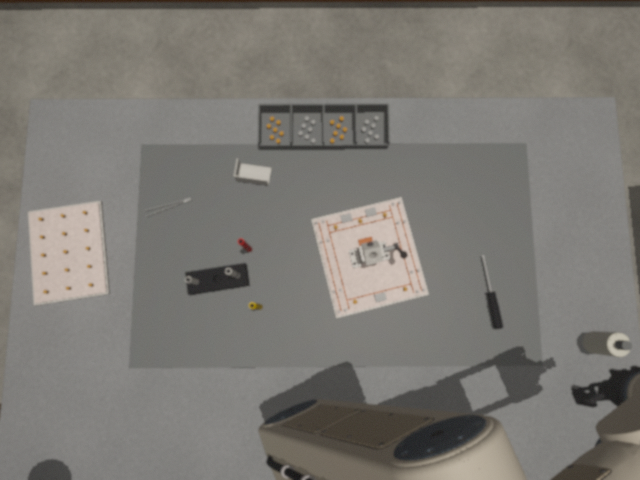

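View pics/wrist0.png

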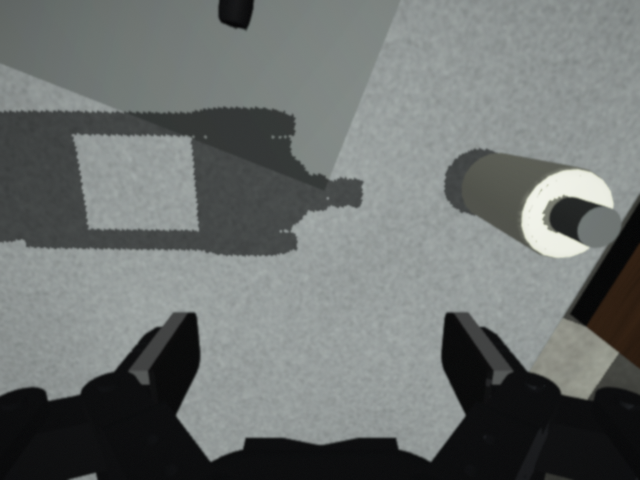

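The long banded probe is at side (306,330), top (230,271); the panel is at top (370,257), with the lever knob at about (402,252). I'll zoom in for measurements next.

```bash
cat > h.py <<'E'
import numpy as np, cv2
from scipy.spatial.transform import Rotation as R
from rig import r, grab_frame, camera_params
def tool(s=None):
    s=s or r.sense(); T=np.eye(4); T[:3,:3]=R.from_euler('xyz',s['tcp_rot']).as_matrix(); T[:3,3]=s['eef_pos']; return T
def cam(n,T=None):
    p=camera_params(n); f=240/np.tan(np.radians(p['vertical_fov']/2))
    P=p['pose'] if 'pose' in p else (tool() if T is None else T)@p['tool_from_camera']
    return f,p['cx'],p['cy'],P
def ray(c,u,v):
    f,cx,cy,P=c; d=P[:3,:3]@np.array([(u-cx)/f,(v-cy)/f,1]); return P[:3,3],d/np.linalg.norm(d)
def onz(c,u,v,z):
    o,d=ray(c,u,v); return o+d*(z-o[2])/d[2]
def tri(*a):
    A=np.zeros((3,3));b=np.zeros(3)
    for c,u,v in a:
        o,d=ray(c,u,v);M=np.eye(3)-np.outer(d,d);A+=M;b+=M@o
    return np.linalg.solve(A,b)
def proj(c,X):
    f,cx,cy,P=c; q=P[:3,:3].T@(np.asarray(X)-P[:3,3]); return np.array([cx+f*q[0]/q[2],cy+f*q[1]/q[2]])
E
python3 - <<'E'
import cv2
a=cv2.imread('pics/top0.png'); b=cv2.imread('pics/side0.png')
def c(im,x,y,w,h,k): return cv2.resize(im[y:y+h,x:x+w],None,fx=k,fy=k,interpolation=cv2.INTER_CUBIC)
cv2.imwrite('pics/t1.png',c(a,175,225,100,75,8)); cv2.imwrite('pics/t2.png',c(a,305,190,133,100,6)) 
cv2.imwrite('pics/s1.png',c(b,260,280,110,82,7)); cv2.imwrite('pics/t3.png',c(a,305,225,130,98,6))
E
```

```text
(no output)
```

View pics/t1.png

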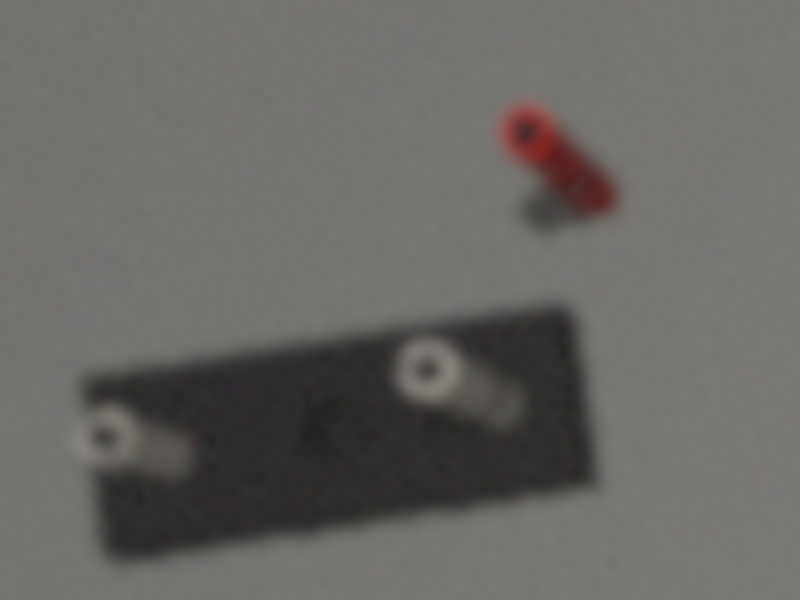

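View pics/t2.png

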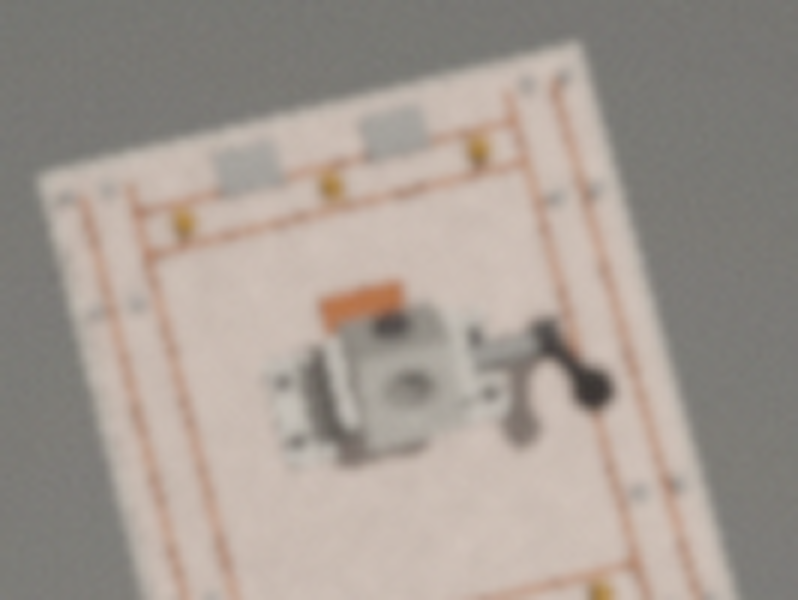

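View pics/s1.png

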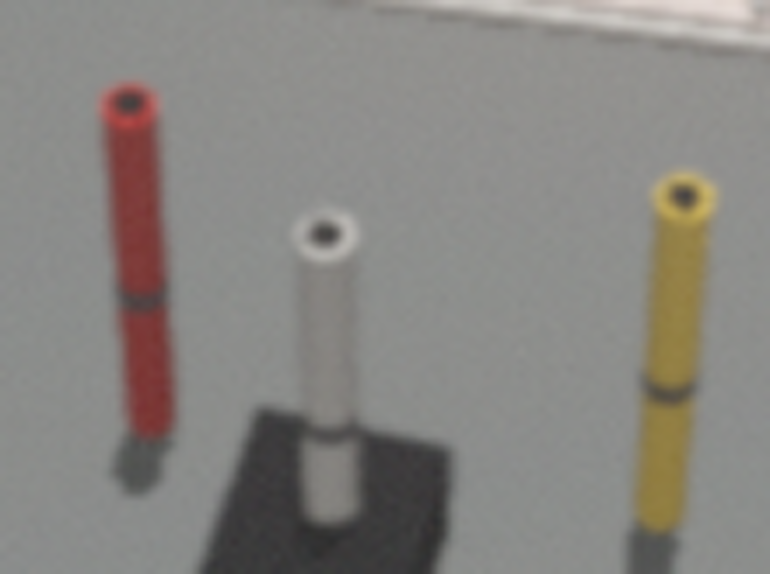

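View pics/t3.png

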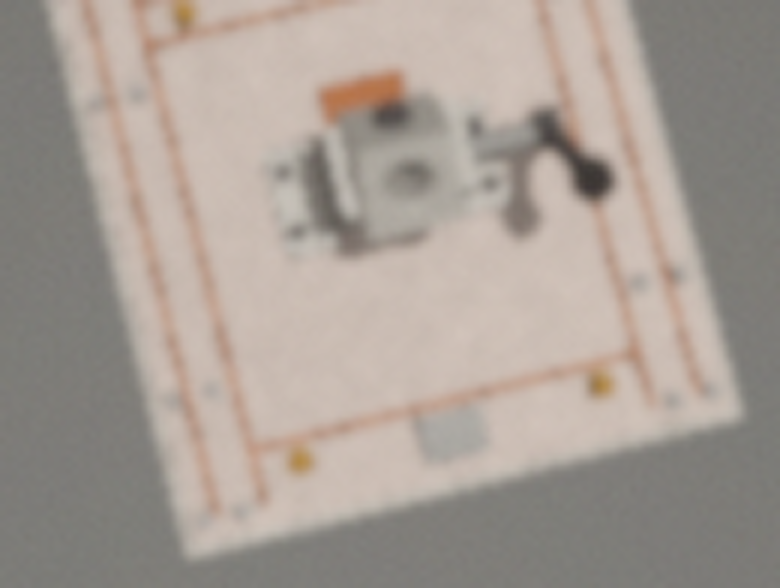

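```bash
cat > m1.py <<'E'
from h import *
t=cam('top'); s=cam('side')
f=lambda x0,y0,k,X,Y:(x0+(X+.5)/k-.5,y0+(Y+.5)/k-.5)
cs=[f(305,190,6,38,175),f(305,190,6,582,42),f(305,225,6,745,418),f(305,225,6,188,558)]
C=[onz(t,*c,12) for c in cs]; print(np.round(C,1)); ctr=np.mean(C,0); print('panel',ctr)
for i in range(4):
    d=C[(i+1)%4]-C[i]; print(np.linalg.norm(d), np.degrees(np.arctan2(d[1],d[0])))
m=onz(t,*f(305,190,6,410,388),95); print('mouth',m)
print('pivot-end',onz(t,*f(305,190,6,545,330),55),'knob',onz(t,*f(305,190,6,592,385),55+80*np.cos(.6)))
tl=f(175,225,8,429,370); sl=f(260,280,7,327,234)
print('long top',onz(t,*tl,158),onz(s,*sl,158),tri((t,*tl),(s,*sl)))
print('short top',onz(t,*f(175,225,8,108,437),113))
print('red',onz(t,*f(175,225,8,526,131),150), onz(s,*f(260,280,7,130,103),150),'yel',onz(s,*f(260,280,7,684,196),150))
for q in [(83,378),(572,300),(597,485),(110,558)]: print('rack',onz(t,*f(175,225,8,*q),40))
E
python3 m1.py
```

```text
[[ 638.7   36.    12. ]
 [ 700.3 -216.4   12. ]
 [ 429.6 -281.6   12. ]
 [ 368.9  -30.7   12. ]]
panel [ 534.36358532 -123.14747791   12.        ]
259.7808222394386 -76.26616255635842
278.503615063873 -166.45304220152806
258.1771449644971 103.60129002558928
277.90574155129116 13.877328540406424
mouth [ 528.49790983 -124.81103032   95.        ]
pivot-end [ 559.09548672 -189.05836117   55.        ] knob [ 526.06455857 -198.31280438  121.02684919]
long top [481.98465507 232.03027431 158.        ] [481.62726559 231.58409197 158.        ] [481.72833224 231.89275682 158.36758483]
short top [465.78812286 340.44675414 113.        ]
red [556.10368162 205.74068152 150.        ] [555.23697706 204.47742264 150.        ] yel [399.25081319 174.07531071 150.        ]
rack [491.08678004 369.62856251  40.        ]
rack [516.25266244 208.06499223  40.        ]
rack [454.75646743 198.57933243  40.        ]
rack [431.63377767 358.39650367  40.        ]
```

```bash
cat >> h.py <<'E'
yaw=np.radians(13.7)
PX=np.array([np.cos(yaw),np.sin(yaw),0]);PY=np.array([-np.sin(yaw),np.cos(yaw),0]);Z=np.array([0,0,1.])
ZC=-np.sin(np.radians(35))*PX+np.cos(np.radians(35))*Z
def frame(x,y): x=x/np.linalg.norm(x); y=y-x*(x@y); y/=np.linalg.norm(y); return np.column_stack([x,y,np.cross(x,y)])
def rel(Rm,p,T=None):
    T=tool() if T is None else T
    d=T[:3,:3].T@(np.asarray(p)-T[:3,3]); w=np.degrees(R.from_matrix(T[:3,:3].T@Rm).as_rotvec()); print('rel',np.round(d,1),np.round(w,2)); return d,w
E
python3 - <<'E'
from h import *
T=tool(); print(T.round(3))
for s in (1,-1): rel(frame(-Z,s*PY),[482,232,280])
E
```

```text
[[-0.00000e+00  3.67000e-01 -9.30000e-01  2.29228e+02]
 [ 1.00000e-03 -9.30000e-01 -3.67000e-01 -5.81037e+02]
 [-1.00000e+00 -1.00000e-03 -0.00000e+00  1.99646e+02]
 [ 0.00000e+00  0.00000e+00  0.00000e+00  1.00000e+00]]
rel [ -79.7 -663.6 -533.5] [-1.7217e+02 -9.0000e-02  1.0000e-02]
rel [ -79.7 -663.6 -533.5] [7.83 0.   0.06]
```

Request:
{"fn": "drive_tool", "kwargs": {
  "rows": [-80,-60,-50,0,0,0,60,-80,-664,-534,7.8,0,0,60,-80,-664,-534,7.8,0,0,60,-80,-664,-534,7.8,0,0,60,-80,-664,-534,7.8,0,0,60,-80,-664,-534,7.8,0,0,60,-80,-664,-534,7.8,0,0,60,-80,-664,-534,7.8,0,0,60,-80,-664,-534,7.8,0,0,60,-80,-664,-534,7.8,0,0,60]
}}

```text
clock: 1.4
eef_pos: [409.5, -0.9, 269.8]
tcp_rot: [-2.345, 1.57, 1.037]
contact_force: [0.9, -1.0, 0.2]
opening: 0.599
```

```bash
python3 - <<'E'
from h import *
T=tool(); print(T.round(3), r.sense()['clock'],r.sense()['qpos'])
rel(frame(-Z,-PY),[482,232,280])
E
```

```text
[[ 0.00000e+00  2.37000e-01 -9.71000e-01  4.09537e+02]
 [ 1.00000e-03 -9.71000e-01 -2.37000e-01 -9.09000e-01]
 [-1.00000e+00 -1.00000e-03 -1.00000e-03  2.69793e+02]
 [ 0.00000e+00  0.00000e+00  0.00000e+00  1.00000e+00]] 1.4 [-6.64672409e-03 -6.78358637e-02  1.97238650e+00  8.85214249e-04
  1.23655513e+00  1.32415369e+00]
rel [ -10.  -209.1 -125.7] [ 0.03 -0.04  0.04]
```

Request:
{"fn": "drive_tool", "kwargs": {
  "rows": [-10,-209,-126,0,0,0,60,-10,-209,-126,0,0,0,60,-10,-209,-126,0,0,0,60,-10,-209,-126,0,0,0,60,-10,-209,-126,0,0,0,60,-10,-209,-126,0,0,0,60,-10,-209,-126,0,0,0,60,-10,-209,-126,0,0,0,60]
}}

```text
clock: 2.4
eef_pos: [482.2, 231.0, 280.2]
tcp_rot: [-2.516, 1.57, 0.864]
contact_force: [0.7, -0.4, 0.0]
opening: 0.6
```

```bash
python3 - <<'E'
from h import *
s=r.sense();T=tool(s); print(s['eef_pos'],s['clock'],s['qpos'])
im=grab_frame('wrist'); cv2.imwrite('pics/w1.png',im[:,:,::-1]); np.save('T1.npy',T)
c=cam('wrist',T); print(proj(c,[482,232,158]),proj(c,[482,232,40]),proj(c,T[:3,3]))
E
```

```text
[482.23845843 230.9657472  280.22966389] 2.4 [4.43531050e-01 1.40565819e-01 1.73133977e+00 4.88251323e-04
 1.26864534e+00 1.77594932e+00]
[317.35328591 220.99451463] [318.18787426 193.34251218] [317.76860896 284.95106281]
```

View pics/w1.png

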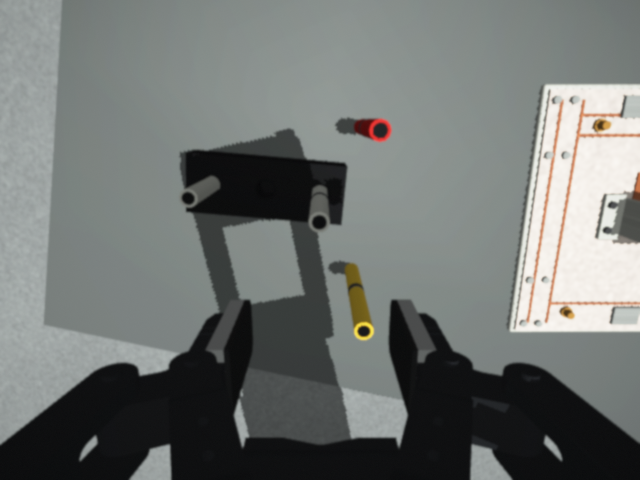

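Request:
{"fn": "drive_tool", "kwargs": {
  "rows": [50,0,0,0,0,0,60,100,0,0,0,0,0,60,140,0,0,0,0,0,60,160,0,0,0,0,0,60,176,0,0,0,0,0,60,176,0,0,0,0,0,60,176,0,0,0,0,0,60]
}}

```text
clock: 3.32
eef_pos: [483.1, 231.5, 105.1]
tcp_rot: [-2.737, 1.568, 0.643]
contact_force: [-0.2, -0.2, 0.5]
opening: 0.6
```

```bash
python3 - <<'E'
from h import *
s=r.sense();T=tool(s); print(s['eef_pos'],s['clock'],s['contact_force'])
im=grab_frame('wrist'); cv2.imwrite('pics/w2.png',im[:,:,::-1])
E
```

```text
[483.12130666 231.48112146 105.14556126] 3.325 [-0.23305485 -0.21533047  0.52718939]
```

View pics/w2.png

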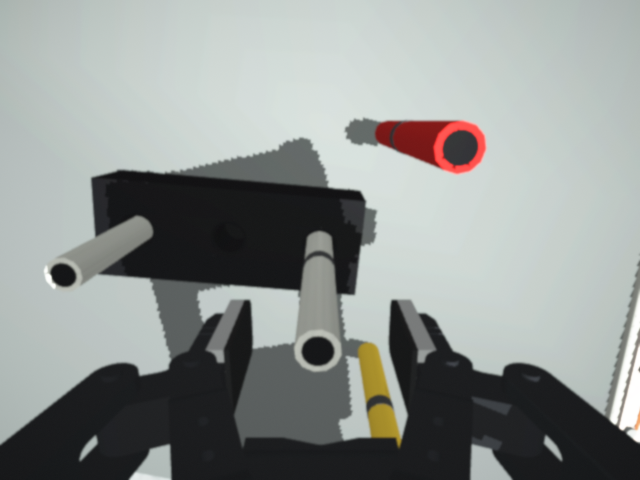

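Request:
{"fn": "drive_tool", "kwargs": {
  "rows": [0,0,1,0,0,0,0,0,0,1,0,0,0,0,0,0,1,0,0,0,0,0,0,1,0,0,0,0,0,0,1,0,0,0,0,0,0,1,0,0,0,0],
  "newtons": 80
}}

```text
clock: 4.12
eef_pos: [483.0, 231.7, 106.2]
tcp_rot: [-2.826, 1.566, 0.554]
contact_force: [0.2, 0.2, 6.5]
opening: 0.151
```

Request:
{"fn": "drive_tool", "kwargs": {
  "rows": [-20,0,0,0,0,0,0,-50,0,0,0,0,0,0,-100,0,0,0,0,0,0,-150,0,0,0,0,0,0,-195,0,0,0,0,0,0,-195,0,0,0,0,0,0,-195,0,0,0,0,0,0]
}}

```text
clock: 5.0
eef_pos: [481.7, 231.0, 300.4]
tcp_rot: [-2.802, 1.567, 0.578]
contact_force: [-0.4, -0.8, -0.6]
opening: 0.158
```

```bash
python3 - <<'E'
from h import *
s=r.sense();T=tool(s); print(s['eef_pos'],s['clock'],s['contact_force'],s['opening'])
im=grab_frame('wrist'); cv2.imwrite('pics/w3.png',im[:,:,::-1])
im=grab_frame('side'); cv2.imwrite('pics/s3.png',im[:,:,::-1])
q=proj(cam('side'),T[:3,3]).astype(int);print(q)
cv2.imwrite('pics/s3c.png',cv2.resize(im[q[1]-60:q[1]+90,q[0]-90:q[0]+90,::-1],None,fx=4,fy=4,interpolation=cv2.INTER_CUBIC))
rel(frame(-Z,-PY),T[:3,3])
M=np.array([528.5,-124.8,95]); G=frame(-ZC,-PY)
rel(G,M+ZC*(26+90))
E
```

```text
[481.68574023 230.9804642  300.40212583] 5.0 [-0.40367045 -0.82107592 -0.56390274] 0.15773141930463866
[305 259]
rel [-0.8 -0.1 -0.4] [-0.05 -0.1   0.05]
rel [109.  356.8 104.8] [-6.00e-02  3.49e+01  3.00e-02]
```

View pics/s3c.png

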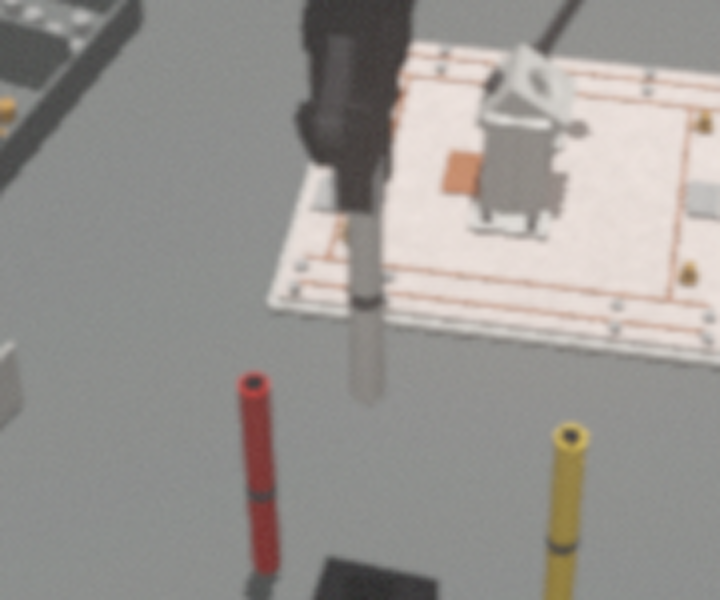

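View pics/w3.png

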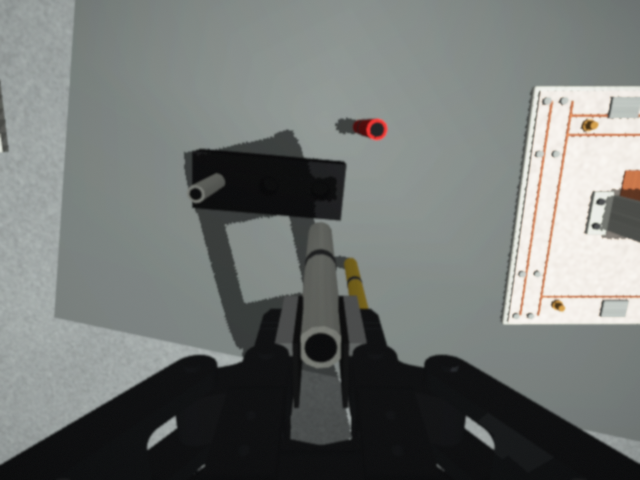

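```bash
cat > m2.py <<'E'
from h import *
s=cam('side'); T=tool(); q=proj(s,T[:3,3]).astype(int)
g=lambda X,Y:(q[0]-90+(X+.5)/4-.5,q[1]-60+(Y+.5)/4-.5)
c=cam('wrist')
for nm,(X,Y) in dict(band=(367,300),tip=(369,398)).items():
    print(nm,'obs',g(X,Y))
for d in (24,28,32,98): print(d,proj(s,T[:3,3]+T[:3,0]*d),proj(c,T[:3,3]+T[:3,0]*d+[8*PX[0],8*PX[1],0]))
E
python3 m2.py
```

```text
band obs (np.float64(306.375), np.float64(274.625))
tip obs (np.float64(306.875), np.float64(299.125))
24 [305.71165994 269.74252811] [318.0087811  251.74270698]
28 [305.73883539 271.32675516] [318.04748715 249.32925671]
32 [305.76585494 272.90189436] [318.08481511 247.00173536]
98 [306.19031116 297.64610696] [318.55241239 217.84549883]
```

```bash
python3 - <<'E'
from h import *
im=cv2.imread('pics/w3.png'); cv2.imwrite('pics/w3c.png',cv2.resize(im[210:380,260:385],None,fx=4.5,fy=3.5,interpolation=cv2.INTER_CUBIC))
T=tool();c=cam('wrist',T)
for d,rr in ((-51.8,0),(28.2,8),(98.2,5),(94,8)):
  for oz in (0,2,4): print(d,oz,proj(c,(T@[d,0,oz-rr,1])[:3]))
E
```

```text
-51.8 0 [316.90985904 345.10181272]
-51.8 2 [316.91725193 350.41412653]
-51.8 4 [316.92458371 355.68252547]
28.2 0 [318.06208799 249.21939267]
28.2 2 [318.06378377 252.92861361]
28.2 4 [318.06547042 256.61788809]
98.2 0 [318.56357002 222.10197161]
98.2 2 [318.56383043 224.96714252]
98.2 4 [318.56408978 227.82063436]
94 0 [318.54001281 219.2354547 ]
94 2 [318.5403268  222.15740567]
94 4 [318.54063949 225.0672353 ]
```

View pics/w3c.png

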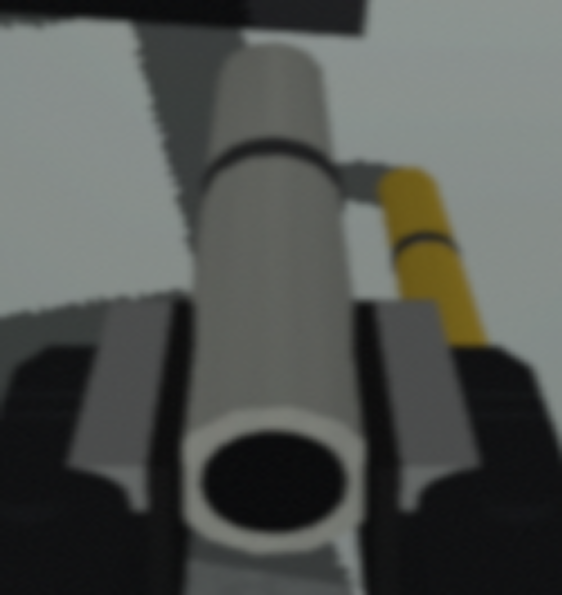

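```bash
python3 - <<'E'
from h import *
im=cv2.imread('pics/side0.png'); cv2.imwrite('pics/sm.png',cv2.resize(im[195:265,310:400],None,fx=8,fy=8,interpolation=cv2.INTER_CUBIC))
M=np.array([528.5,-124.8,95]); G=frame(-ZC,-PY)
rel(G,M+ZC*(98+50)); print(proj(cam('side'),M))
E
```

```text
rel [ 82.8 356.8 123.1] [-6.00e-02  3.49e+01  3.00e-02]
[349.01147393 219.59249839]
```

View pics/sm.png

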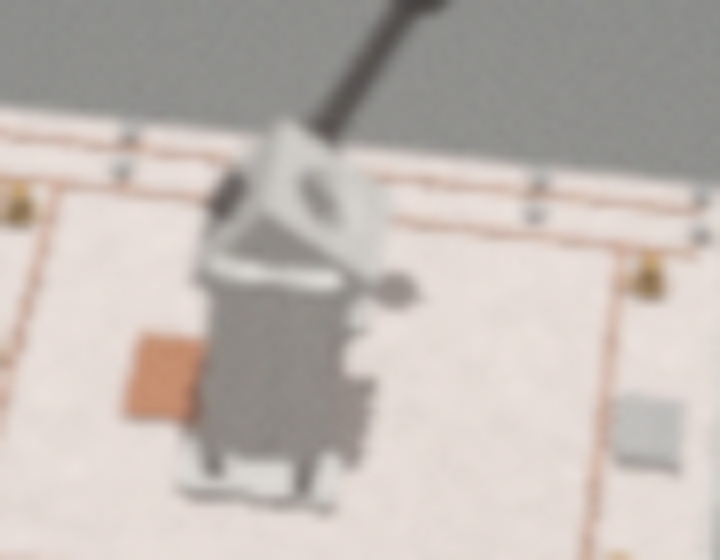

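Request:
{"fn": "drive_tool", "kwargs": {
  "rows": [0,50,20,0,5,0,0,20,110,40,0,10,0,0,40,170,60,0,16,0,0,60,230,80,0,23,0,0,75,290,100,0,30,0,0,83,357,123,0,35,0,0,83,357,123,0,35,0,0,83,357,123,0,35,0,0,83,357,123,0,35,0,0,83,357,123,0,35,0,0]
}}

```text
clock: 6.35
eef_pos: [445.5, -144.5, 215.0]
tcp_rot: [-3.136, 0.96, 0.242]
contact_force: [-0.6, 0.4, -0.2]
opening: 0.157
```

```bash
cat > m3.py <<'E'
import sys
from h import *
k=sys.argv[1]
s=r.sense();T=tool(s); print(s['eef_pos'],s['clock'],s['contact_force'],s['opening'],s['qpos'])
im=grab_frame('wrist'); cv2.imwrite(f'pics/w{k}.png',im[:,:,::-1])
im=grab_frame('side'); cv2.imwrite(f'pics/s{k}.png',cv2.resize(im[130:280,280:430,::-1],None,fx=4,fy=4,interpolation=cv2.INTER_CUBIC))
im=grab_frame('top'); cv2.imwrite(f'pics/t{k}.png',cv2.resize(im[190:310,300:440,::-1],None,fx=5,fy=5,interpolation=cv2.INTER_CUBIC))
M=np.array([528.5,-124.8,95]); G=frame(-ZC,-PY)
print('mouth proj',proj(cam('wrist',T),M)); print('tip',proj(cam('wrist',T),T[:3,3]+98.2*T[:3,0]),proj(cam('side'),T[:3,3]+98.2*T[:3,0]),proj(cam('side'),M))
print('axial gap TCP-mouth',(T[:3,3]-M)@ZC, 'lateral PX\',PY', (T[:3,3]-M)@np.cross(PY,ZC),(T[:3,3]-M)@PY)
rel(G,M+ZC*28.2)
E
python3 m3.py 4
```

```text
[ 445.49107113 -144.46597707  215.0103325 ] 6.35 [-0.55694485  0.40271738 -0.15381112] 0.15652496809512856 [-0.69480141 -0.10183595  2.30120694  0.78475578  0.71281055  0.09023871]
mouth proj [320.06934184 212.0221875 ]
tip [318.85217765 229.10934618] [361.63219925 208.6114663 ] [349.01147393 219.59249839]
axial gap TCP-mouth 147.23559281433415 lateral PX',PY -1.0425887605082886 0.5532181041039763
rel [119.1   1.6   0.4] [ 0.03 -0.08  0.12]
```

View pics/w4.png

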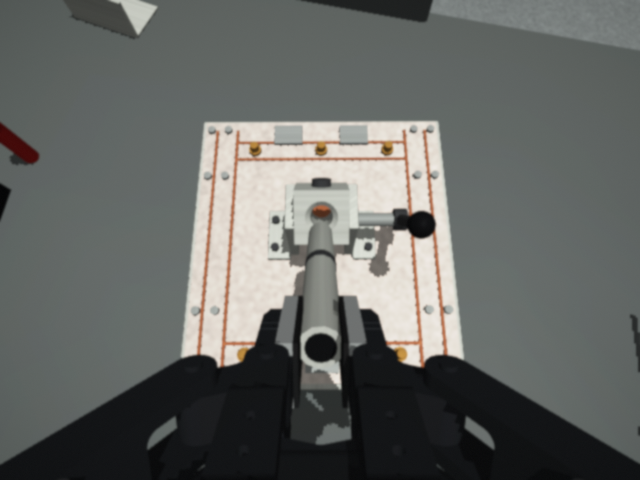

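View pics/s4.png

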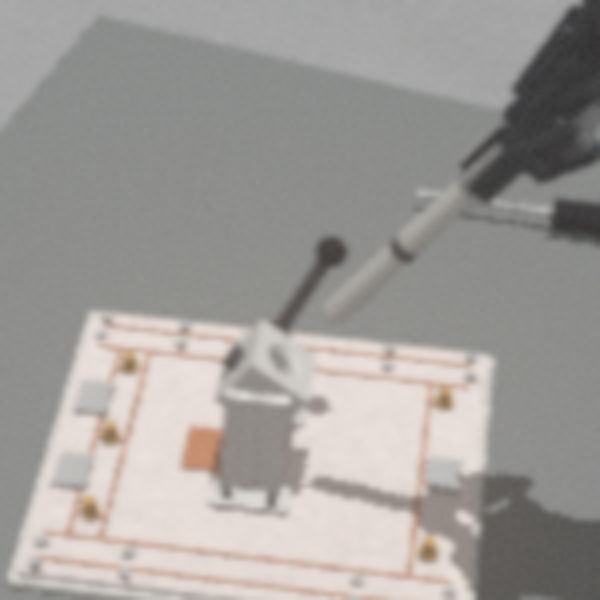

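View pics/t4.png

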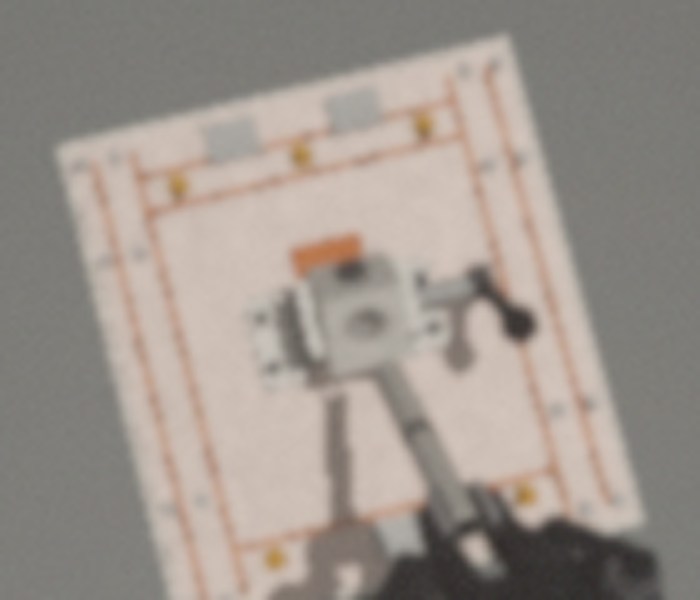

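```bash
python3 - <<'E'
import cv2
im=cv2.imread('pics/w4.png'); cv2.imwrite('pics/w4c.png',cv2.resize(im[180:280,260:385],None,fx=6,fy=6,interpolation=cv2.INTER_CUBIC))
E
```

```text
(no output)
```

View pics/w4c.png

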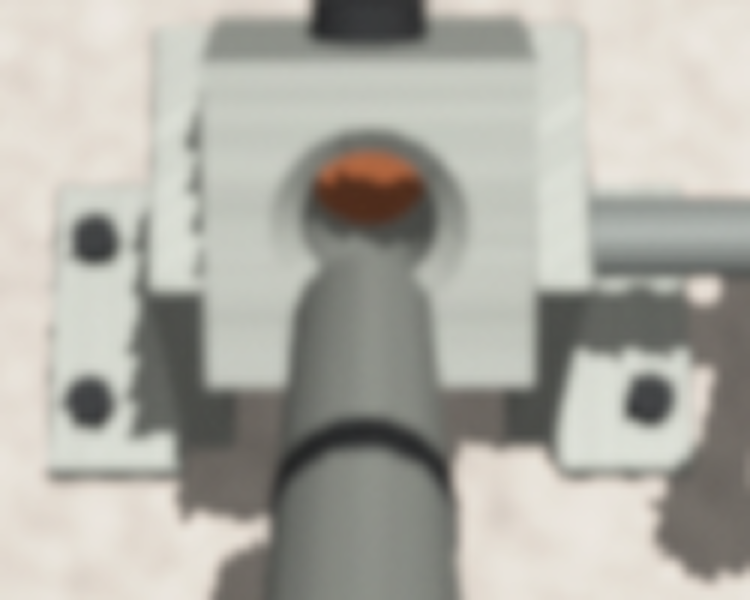

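Request:
{"fn": "drive_tool", "kwargs": {
  "rows": [15,0.5,1,0,0,0,0,30,0.8,2.5,0,0,0,0,39,0.8,2.5,0,0,0,0,39,0.8,2.5,0,0,0,0,39,0.8,2.5,0,0,0,0]
}}

```text
clock: 7.12
eef_pos: [466.4, -139.0, 182.8]
tcp_rot: [-3.139, 0.958, 0.243]
contact_force: [0.4, 0.2, 0.2]
opening: 0.159
```

```bash
python3 m3.py 5; python3 - <<'E'
import cv2
im=cv2.imread('pics/w5.png'); cv2.imwrite('pics/w5c.png',cv2.resize(im[180:290,255:395],None,fx=5.7,fy=5.7,interpolation=cv2.INTER_CUBIC))
E
```

```text
[ 466.37784697 -138.98304776  182.84536302] 7.125 [0.40268178 0.16476631 0.1695388 ] 0.158682885525016 [-0.6416565  -0.01496941  2.31609643  0.88150848  0.6144391   0.00651021]
mouth proj [320.60383936 223.11960374]
tip [318.8524938  229.10950801] [352.02459872 217.903323  ] [349.01147393 219.59249839]
axial gap TCP-mouth 108.50344869305667 lateral PX',PY -1.8052673167883724 0.9333679824481018
rel [80.5  0.6 -1.7] [ 0.04 -0.11  0.09]
```

View pics/w5c.png

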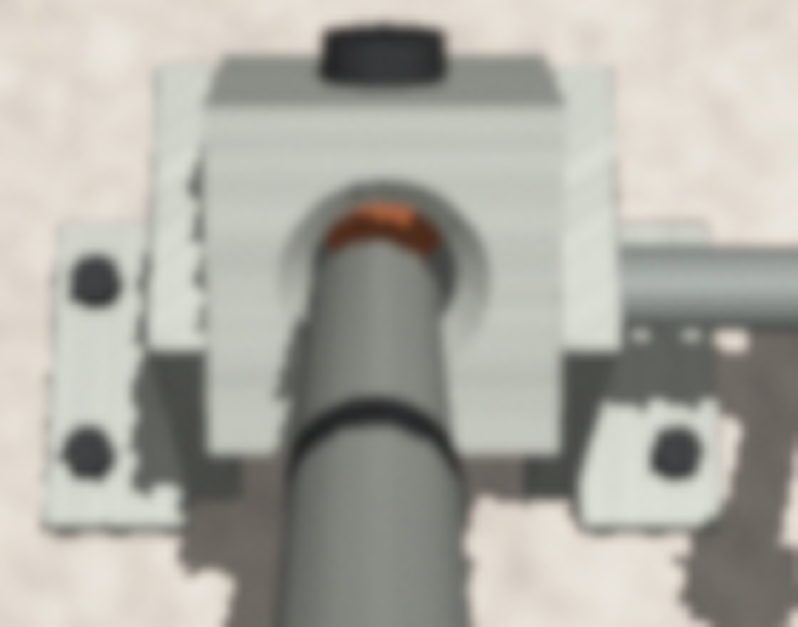

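View pics/s5.png

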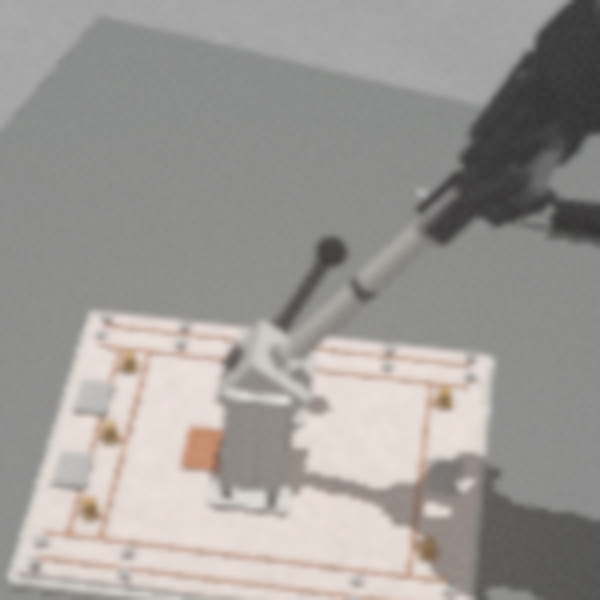

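Request:
{"fn": "drive_tool", "kwargs": {
  "rows": [0,1,2.5,0,0,0,0,0,1,2.5,0,0,0,0,5,1,2.5,0,0,0,0,10,1,2.5,0,0,0,0,15,1,2.5,0,0,0,0,20,1,2.5,0,0,0,0,20,1,2.5,0,0,0,0]
}}

```text
clock: 8.15
eef_pos: [475.8, -137.9, 164.7]
tcp_rot: [-3.139, 0.959, 0.243]
contact_force: [0.9, 1.0, -1.2]
opening: 0.152
```

```bash
python3 m3.py 6; python3 - <<'E'
import cv2
from h import *
s=r.sense(); print('F tool',tool(s)[:3,:3].T@s['contact_force'],s['wrist_torque'])
im=cv2.imread('pics/w6.png'); cv2.imwrite('pics/w6c.png',cv2.resize(im[180:290,255:395],None,fx=5.7,fy=5.7,interpolation=cv2.INTER_CUBIC))
E
```

```text
[ 475.84830637 -137.94529944  164.7220702 ] 8.15 [ 0.85710108  0.98101454 -1.20771644] 0.15173950188479 [-0.62154796  0.03502437  2.32197819  0.94771364  0.5685462  -0.05601145]
mouth proj [318.63473915 226.60578197]
tip [318.85260161 229.10924517] [347.96720902 222.73922497] [349.01147393 219.59249839]
axial gap TCP-mouth 88.23925738557395 lateral PX',PY -4.461999681177818 -0.3013745948320751
rel [60.5 -0.3 -4.2] [ 0.05 -0.1   0.1 ]
F tool [ 0.20689417  0.26677479 -0.36171006] [-0.04366776  0.18745069  0.03403474]
```

View pics/w6c.png

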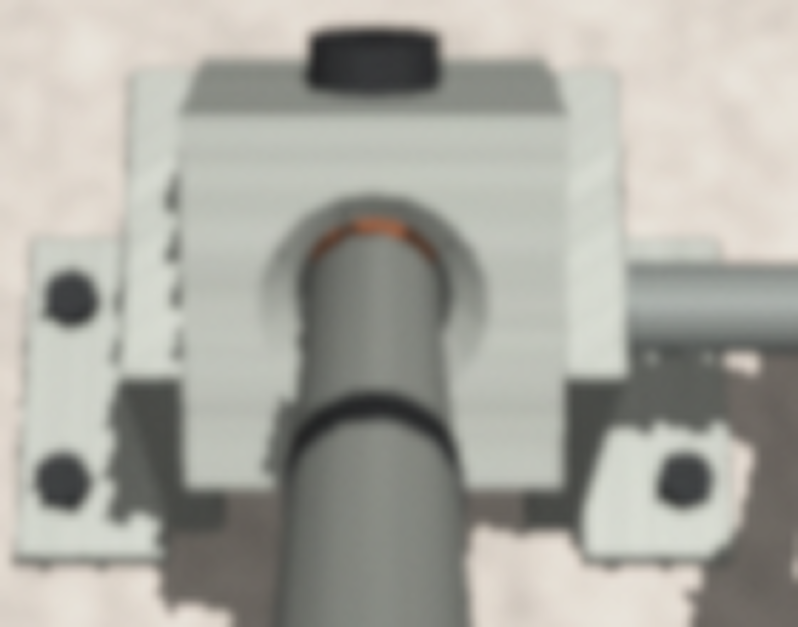

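Request:
{"fn": "drive_tool", "kwargs": {
  "rows": [6,0,0,0,0,0,0,12,0,0,0,0,0,0,18,0,0,0,0,0,0,24,0,0,0,0,0,0,24,0,0,0,0,0,0],
  "newtons": 100
}}

```text
clock: 8.93
eef_pos: [489.2, -134.6, 144.9]
tcp_rot: [-3.139, 0.959, 0.243]
contact_force: [3.9, -0.4, -3.8]
opening: 0.149
```

```bash
python3 m3.py 7; python3 - <<'E'
import cv2
from h import *
s=r.sense(); print('F tool',tool(s)[:3,:3].T@s['contact_force'],s['wrist_torque'])
im=cv2.imread('pics/w7.png'); cv2.imwrite('pics/w7c.png',cv2.resize(im[180:290,255:395],None,fx=5.7,fy=5.7,interpolation=cv2.INTER_CUBIC))
E
```

```text
[ 489.20197407 -134.56256642  144.85651887] 8.925 [ 3.91662919 -0.41423834 -3.75505804] 0.148963207753399 [-0.59020447  0.09341517  2.32325513  1.03298186  0.51800546 -0.12901941]
mouth proj [318.6039405 236.4491213]
tip [318.85247834 229.10886469] [342.18642437 228.16764999] [349.01147393 219.59249839]
axial gap TCP-mouth 64.06538987674665 lateral PX',PY -4.572670790651842 -0.17754120457819314
rel [36.3 -0.1 -4.4] [ 0.04 -0.08  0.13]
F tool [ 5.37733503  0.10015062 -0.15242697] [-0.0383842   0.13915639 -0.05668463]
```

View pics/w7c.png

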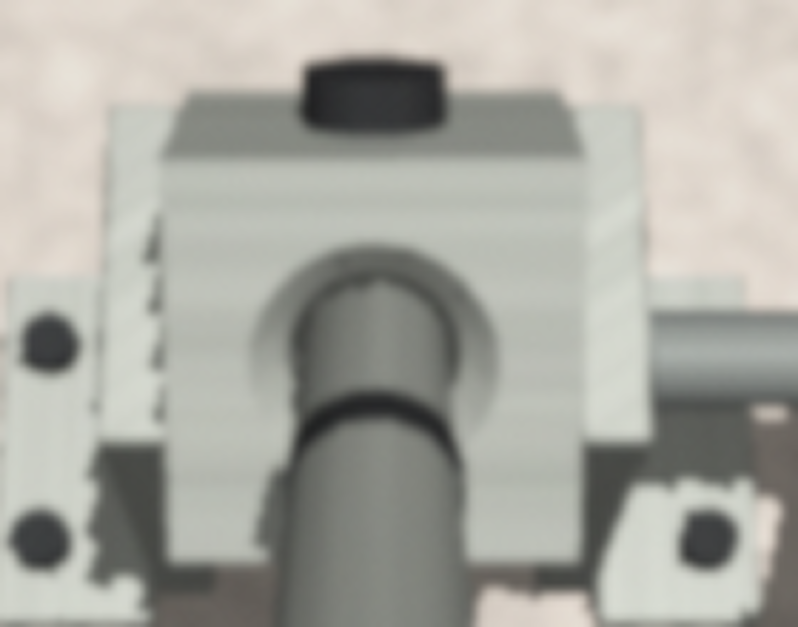

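View pics/s7.png

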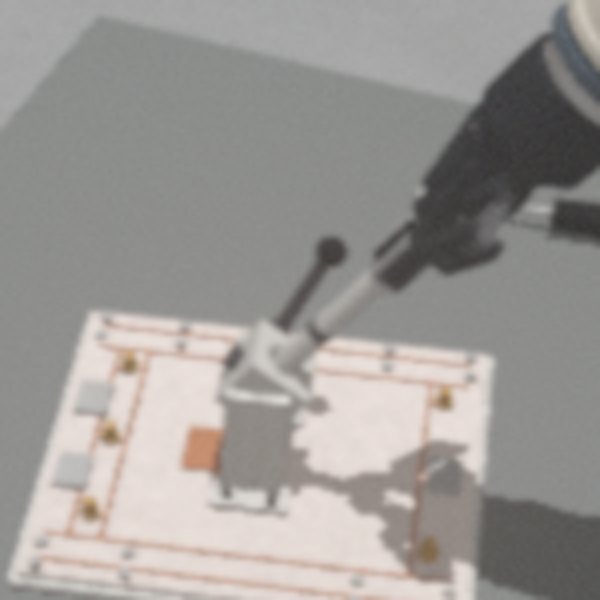

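Request:
{"fn": "drive_tool", "kwargs": {
  "rows": [6,0,0,0,0,0,0,12,0,0,0,0,0,0,18,0,0,0,0,0,0,24,0,0,0,0,0,0,30,0,0,0,0,0,0,30,0,0,0,0,0,0]
}}

```text
clock: 9.82
eef_pos: [505.9, -130.2, 120.1]
tcp_rot: [-3.138, 0.959, 0.244]
contact_force: [5.1, 0.4, -4.5]
opening: 0.152
```

```bash
python3 m3.py 8; python3 - <<'E'
import cv2
from h import *
s=r.sense(); print('F tool',tool(s)[:3,:3].T@s['contact_force'],s['wrist_torque'])
im=cv2.imread('pics/w8.png'); cv2.imwrite('pics/w8c.png',cv2.resize(im[190:290,255:395],None,fx=5.7,fy=5.7,interpolation=cv2.INTER_CUBIC))
E
```

```text
[ 505.93815886 -130.20101773  120.05106121] 9.825 [ 5.12550989  0.38716938 -4.50548303] 0.1515522621136295 [-0.55331478  0.16783184  2.32027354  1.15924762  0.46492751 -0.24003648]
mouth proj [318.77708184 251.89466211]
tip [318.85243569 229.10843779] [335.0993125  234.81167568] [349.01147393 219.59249839]
axial gap TCP-mouth 33.827087363323244 lateral PX',PY -4.634894991724892 0.09615060420609907
rel [ 6.   0.2 -4.6] [ 0.04 -0.06  0.16]
F tool [ 7.34202849 -0.33213275 -1.24409035] [-0.0364545  -0.01619249  0.02278234]
```

View pics/w8c.png

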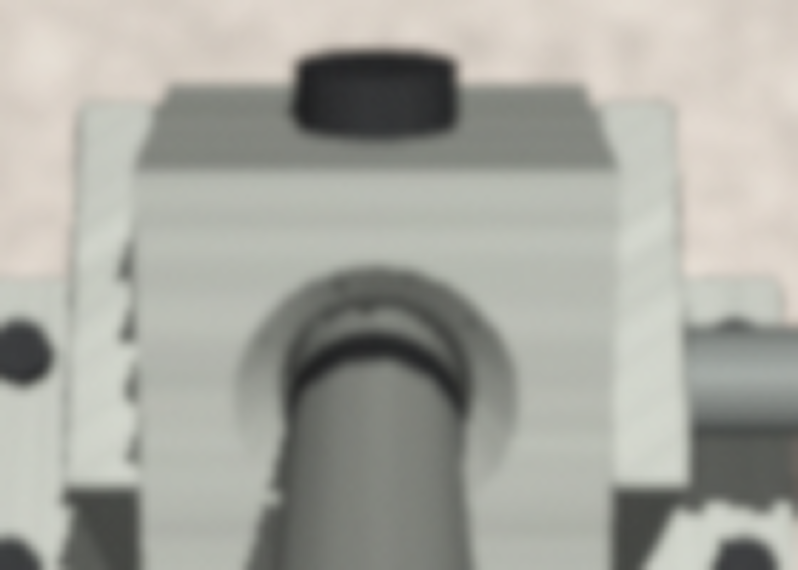

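View pics/s8.png

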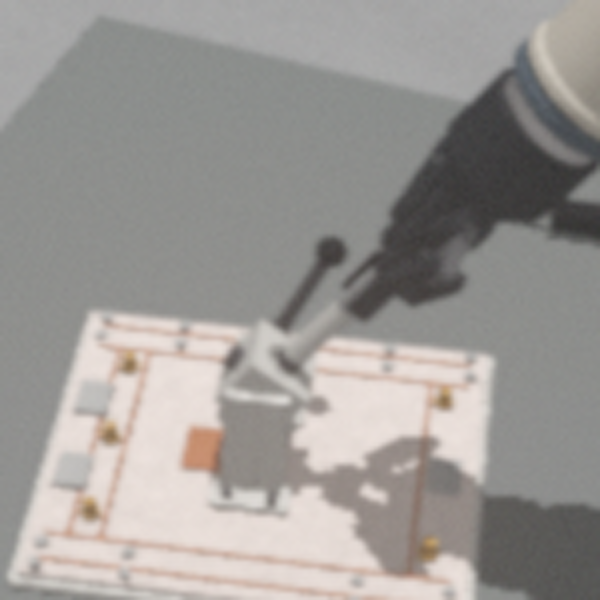

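Request:
{"fn": "drive_tool", "kwargs": {
  "rows": [2,0,0,0,0,0,0,4,0,0,0,0,0,0,5.4,0,0,0,0,0,0,5.4,0,0,0,0,0,0,5.4,0,0,0,0,0,0]
}}

```text
clock: 10.6
eef_pos: [508.9, -129.5, 116.1]
tcp_rot: [-3.138, 0.959, 0.244]
contact_force: [1.2, 0.7, 0.7]
opening: 0.147
```

```bash
python3 m3.py 9; python3 - <<'E'
import cv2
from h import *
s=r.sense(); print('F tool',tool(s)[:3,:3].T@s['contact_force'],s['wrist_torque'])
im=cv2.imread('pics/w9.png'); cv2.imwrite('pics/w9c.png',cv2.resize(im[200:280,260:380],None,fx=6.6,fy=6.6,interpolation=cv2.INTER_CUBIC))
E
```

```text
[ 508.85954641 -129.54146543  116.07903132] 10.6 [1.1879418  0.69432405 0.66127353] 0.14651793695162083 [-0.54737133  0.1800891   2.31935111  1.18323445  0.45702974 -0.26153563]
mouth proj [318.59802386 255.20111311]
tip [318.8524427  229.10854495] [333.8882625  235.80464507] [349.01147393 219.59249839]
axial gap TCP-mouth 28.855828563269135 lateral PX',PY -4.46022443799527 0.04504204483007776
rel [ 0.7  0.  -4.5] [ 0.04 -0.06  0.15]
F tool [-0.59993357 -0.11972492 -1.20170803] [-0.04397946 -0.10439066 -0.01162663]
```

View pics/w9c.png

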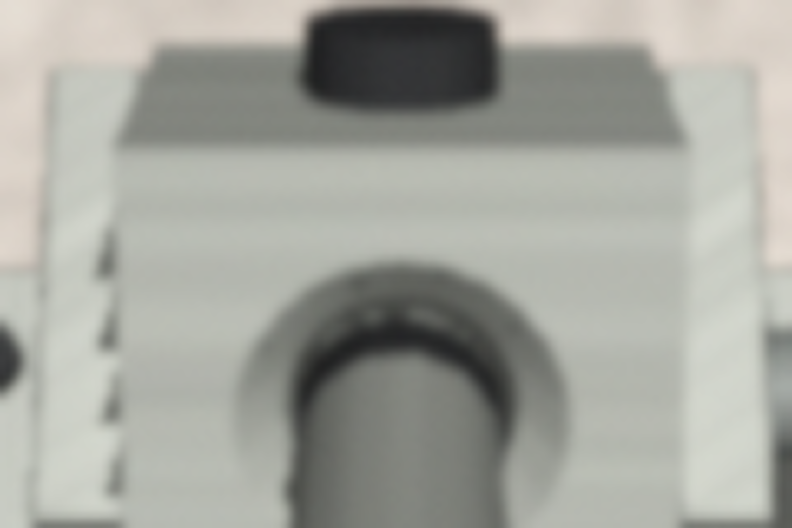

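View pics/t9.png

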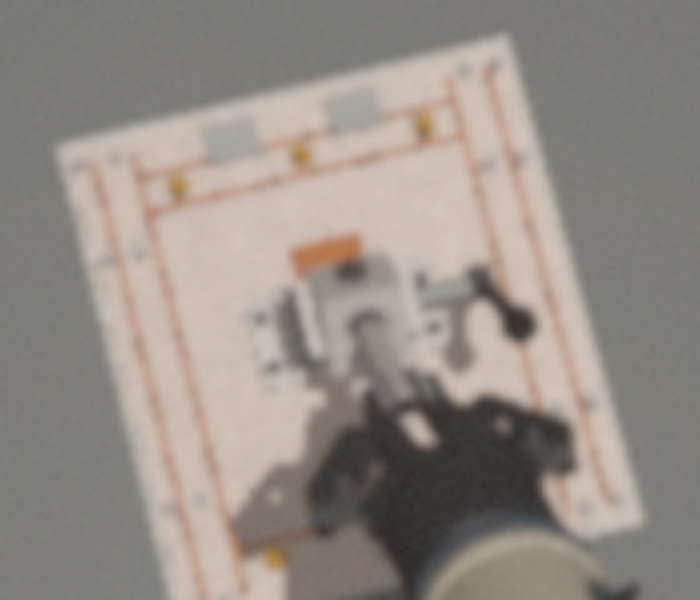

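Request:
{"fn": "drive_tool", "kwargs": {
  "rows": [0,0,0,0,0,0,45,0,0,0,0,0,0,45,0,0,0,0,0,0,45,0,0,0,0,0,0,45,-15,0,0,0,0,0,45,-50,0,0,0,0,0,45,-90,0,0,0,0,0,45,-110,0,0,0,0,0,45,-110,0,0,0,0,0,45]
}}

```text
clock: 11.88
eef_pos: [447.7, -145.6, 207.3]
tcp_rot: [3.14, 0.957, 0.239]
contact_force: [0.7, -0.1, -0.0]
opening: 0.452
```

```bash
python3 m3.py 10; python3 - <<'E'
import cv2
im=cv2.imread('pics/w10.png'); cv2.imwrite('pics/w10c.png',cv2.resize(im[170:320,230:430],None,fx=4,fy=4,interpolation=cv2.INTER_CUBIC))
E
```

```text
[ 447.72873464 -145.58586998  207.34015989] 11.875 [ 6.67085830e-01 -1.44977164e-01 -2.33331521e-04] 0.4521225676265362 [-0.69409066 -0.08375644  2.3086666   0.810432    0.69286436  0.05471529]
mouth proj [317.7019856  210.99259335]
tip [318.85204906 229.10848198] [360.6549442  210.46274844] [349.01147393 219.59249839]
axial gap TCP-mouth 139.85773166329298 lateral PX',PY -3.8784489268013784 -1.06477693981714
rel [110.    0.4  -4.9] [ 0.02 -0.04  0.19]
```

View pics/w10c.png

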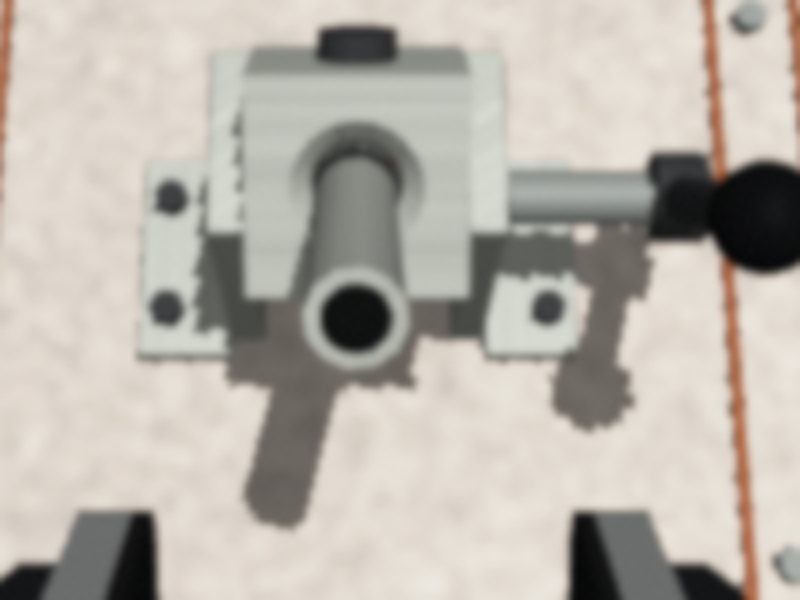

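View pics/s10.png

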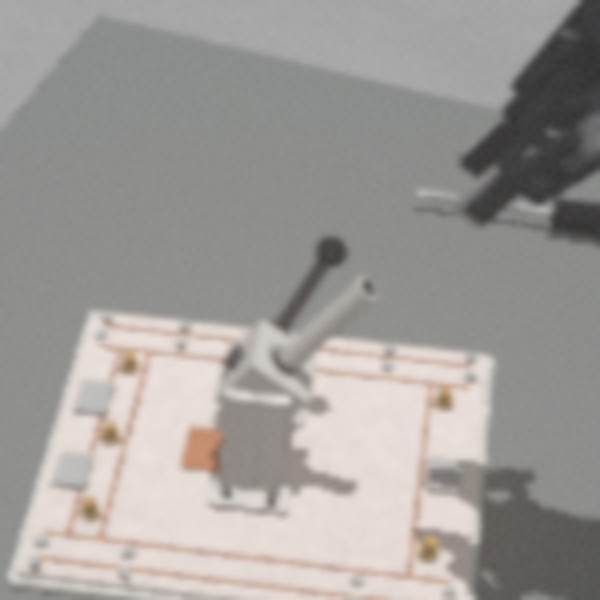

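View pics/w10.png

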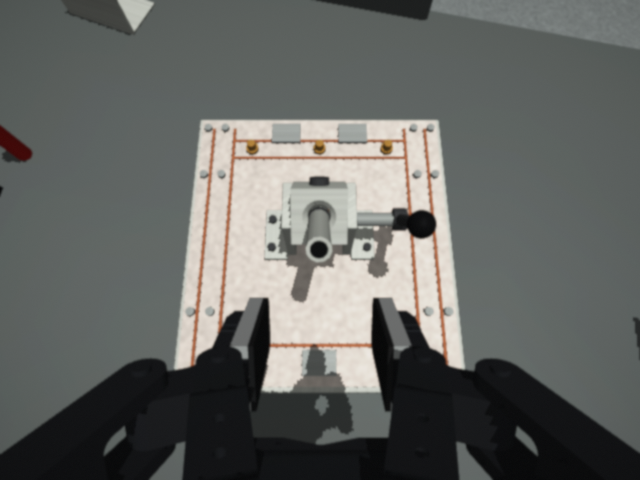

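```bash
python3 - <<'E'
from h import *
im=cv2.imread('pics/s10.png'); cv2.imwrite('pics/s10c.png',cv2.resize(im[230:430,180:420],None,fx=3,fy=3,interpolation=cv2.INTER_CUBIC))
im=cv2.imread('pics/t10.png'); cv2.imwrite('pics/t10c.png',cv2.resize(im[220:420,260:500],None,fx=3,fy=3,interpolation=cv2.INTER_CUBIC))
E
```

```text
(no output)
```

View pics/s10c.png

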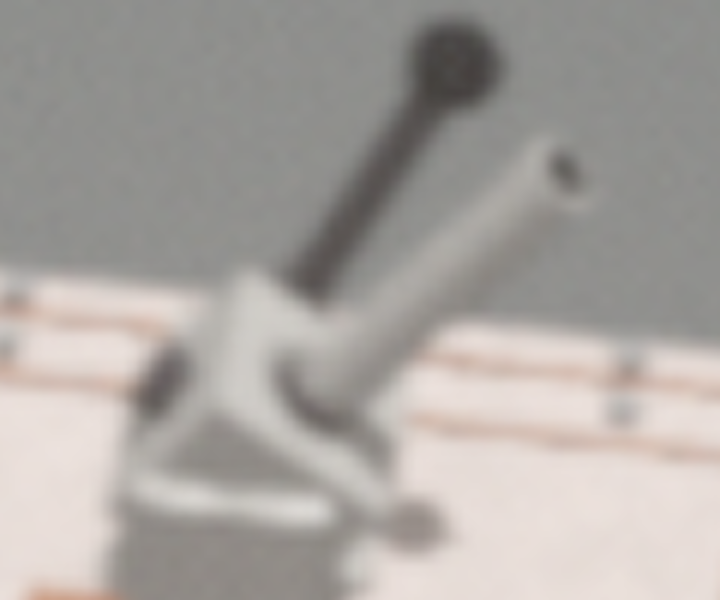

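View pics/t10c.png

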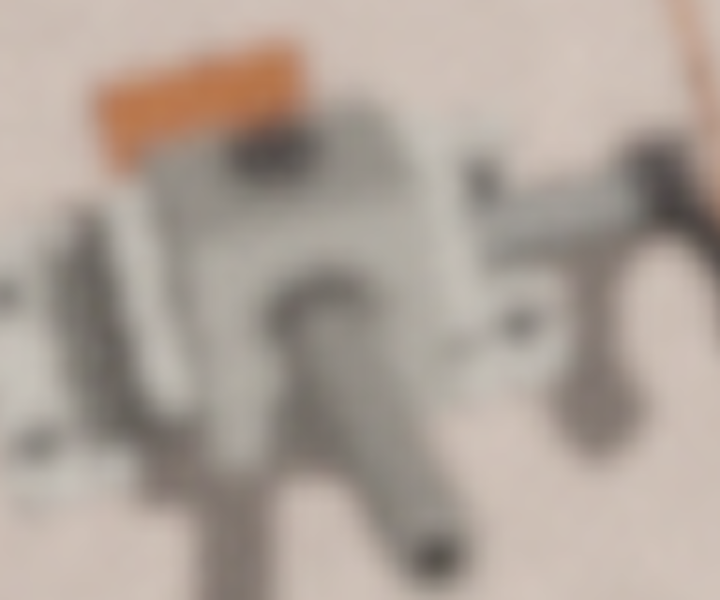

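```bash
python3 - <<'E'
from h import *
t,s,w=cam('top'),cam('side'),cam('wrist')
a=(s,371.8,201.45);b=(t,380.7,270.7);c=(w,318.6,248.6)
M=np.array([528.5,-124.8,95]);X=np.cross(PY,ZC)
for n,q in dict(st=(a,b),sw=(a,c),tw=(b,c),stw=(a,b,c)).items():
    p=tri(*q); print(n,p.round(1),'axial',((p-M)@ZC).round(1),'lat',((p-M)@X).round(1),((p-M)@PY).round(1))
print('expected height of plain end', 95+80*np.cos(np.radians(35)))
print('b at z=160.5',onz(t,380.7,270.7,160.5),onz(s,371.8,201.45,160.5))
E
```

```text
st [ 479.2 -136.5  159.4] axial 81.8 lat -4.6 0.3
sw [ 478.3 -136.8  159.3] axial 82.3 lat -5.5 0.2
tw [ 480.4 -136.7  153.2] axial 76.0 lat -7.2 -0.1
stw [ 479.  -136.7  159. ] axial 81.7 lat -5.0 0.2
expected height of plain end 160.53216354311934
b at z=160.5 [ 480.08441339 -136.16041963  160.5       ] [ 477.83444486 -135.35155348  160.5       ]
```

```bash
python3 - <<'E'
from h import *
t,s,w=cam('top'),cam('side'),cam('wrist')
K=tri((s,362.6,192.3),(t,402.8,254.2)); print('knob',K, onz(s,362.6,192.3,121),onz(t,402.8,254.2,121))
c=230+768/4;d=170+217/4; print('w',onz(w,c,d,121))
C=np.array([534.4,-123.1,0]); print('expected',C+PX*(4-80*np.sin(.6))-70*PY+121*Z)
K=onz(t,402.8,254.2,121)
P=K-PX*40-8*PY; P[2]=215; print(P); rel(frame(-Z,-PY),P)
E
```

```text
knob [ 522.33659792 -195.76553592  131.33287278] [ 525.01586042 -208.74556183  121.        ] [ 524.93675212 -197.1534319   121.        ]
w [ 524.25605253 -199.094797    121.        ]
expected [ 510.97863485 -200.85939594  121.        ]
[ 487.96949249 -214.39935071  215.        ]
rel [  4.9  77.5 -24.1] [  0.08 -35.04   0.18]
```

Request:
{"fn": "drive_tool", "kwargs": {
  "rows": [-10,15,-5,0,-5,0,0,-10,35,-10,0,-12,0,0,-5,55,-15,0,-22,0,0,5,77,-24,0,-31,0,0,5,77,-24,0,-35,0,0,5,77,-24,0,-35,0,0,5,77,-24,0,-35,0,0],
  "newtons": 40
}}

```text
clock: 12.9
eef_pos: [487.2, -213.1, 213.7]
tcp_rot: [-1.692, 1.566, 1.692]
contact_force: [-0.1, -0.3, -0.3]
opening: -0.003
```

```bash
python3 m3.py 11; python3 - <<'E'
from h import *
K=np.array([523,-197,129.]);P=K-PX*40-8*PY; P[2]=112
rel(frame(-Z,-PY),P); print(P)
E
```

```text
[ 487.15346754 -213.10461724  213.65022234] 12.9 [-0.08375557 -0.26082881 -0.29137526] -0.003025904011820406 [-0.41785512  0.19571212  1.81588533  0.00418991  1.13226759  0.90903569]
mouth proj [208.94982514 135.03781035]
tip [318.56588998 229.23776579] [377.16654201 196.86763708] [349.01147393 219.59249839]
axial gap TCP-mouth 132.22896630911322 lateral PX',PY 18.017815271943007 -75.99983707830705
rel [ 96.9 -76.4 -45.2] [ 0.04 34.93  0.19]
rel [102.8   0.4   1.2] [ 0.09 -0.07  0.17]
[ 486.03274037 -214.2459188   112.        ]
```

View pics/w11.png

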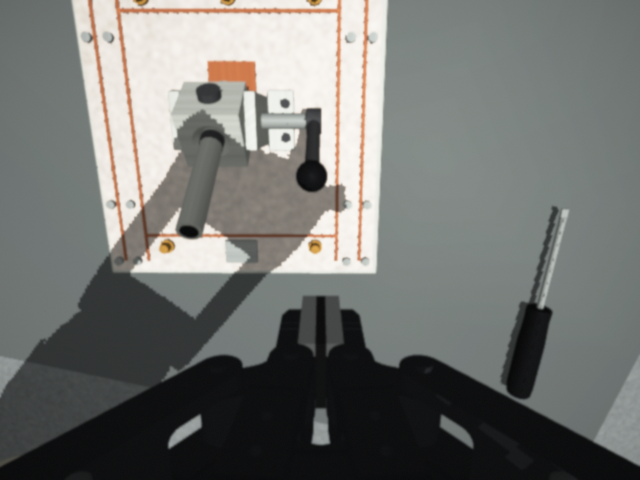

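View pics/s11.png

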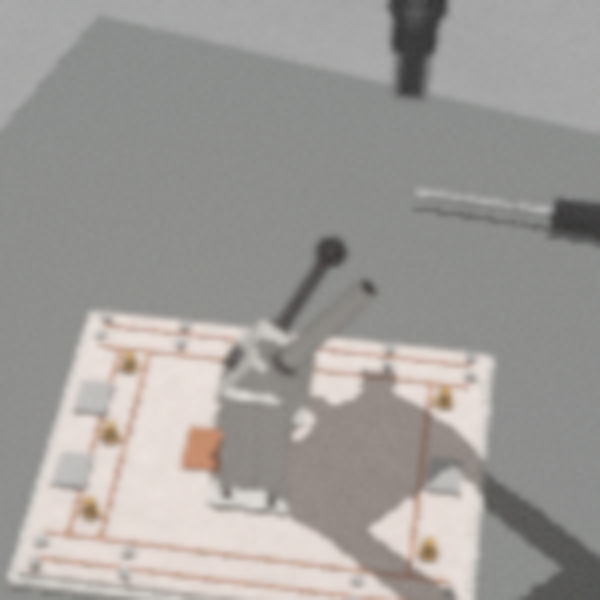

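Request:
{"fn": "drive_tool", "kwargs": {
  "rows": [40,0,0,0,0,0,0,80,0,0,0,0,0,0,101,0,0,0,0,0,0,101,0,0,0,0,0,0,101,0,0,0,0,0,0]
}}

```text
clock: 13.68
eef_pos: [487.5, -214.0, 114.9]
tcp_rot: [-2.528, 1.567, 0.854]
contact_force: [0.1, 0.2, -0.2]
opening: 0.003
```

```bash
python3 m3.py 12
```

```text
[ 487.511193   -214.02119347  114.94622738] 13.675 [ 0.08599793  0.22358178 -0.15327426] 0.003248739988174705 [-0.4187833   0.31166232  1.90989742  0.00410401  0.91903524  0.90930901]
mouth proj [149.83661986 143.88082302]
tip [318.56678023 229.23826708] [374.22208592 225.9442396 ] [349.01147393 219.59249839]
axial gap TCP-mouth 51.30055389758931 lateral PX',PY -38.48959757515572 -76.97505894327115
rel [ -2.8 -77.  -44.6] [ 0.05 34.82  0.11]
```

View pics/w12.png

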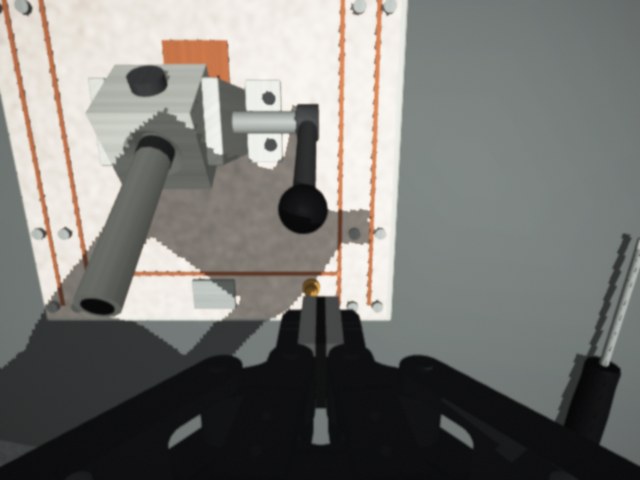

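View pics/s12.png

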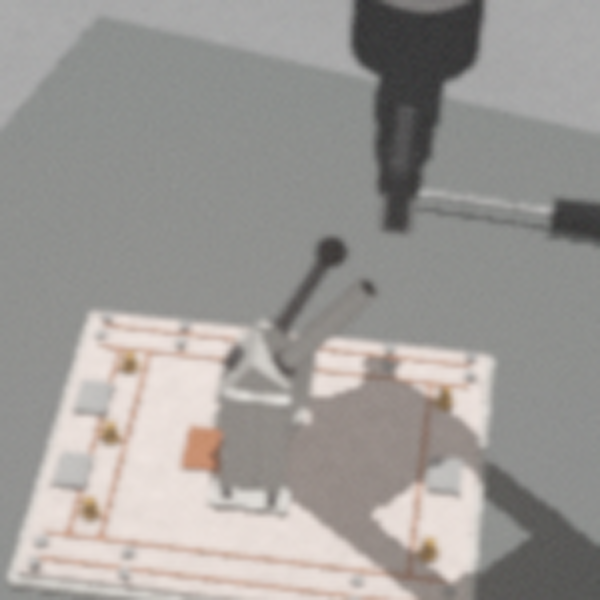

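Request:
{"fn": "drive_tool", "kwargs": {
  "rows": [0,0,-10,0,0,0,0,0,0,-18,0,0,0,0,0,0,-27,0,0,0,0,0,0,-36,0,0,0,0,0,0,-45,0,0,0,0,0,0,-54,0,0,0,0,0,0,-63,0,0,0,0,0,0,-72,0,0,0,0,0,0,-80,0,0,0,0,0,0,-80,0,0,0,0]
}}

```text
clock: 15.08
eef_pos: [566.0, -194.8, 115.2]
tcp_rot: [-2.723, 1.567, 0.659]
contact_force: [0.6, 0.2, 0.1]
opening: 0.004
```

```bash
python3 m3.py 13
```

```text
[ 566.03856637 -194.79070773  115.24705445] 15.075 [0.58412296 0.20594026 0.1375141 ] 0.0038392359080668043 [-0.33583987  0.40339651  1.76758872  0.00368908  0.968638    0.99193205]
mouth proj [168.21536846 305.39391431]
tip [318.56657737 229.23831706] [343.9247783  222.44387696] [349.01147393 219.59249839]
axial gap TCP-mouth 5.174633843572933 lateral PX',PY 27.90951919589684 -76.88997496674371
rel [ -2.8 -76.9  35.1] [ 0.05 34.84  0.12]
```

View pics/w13.png

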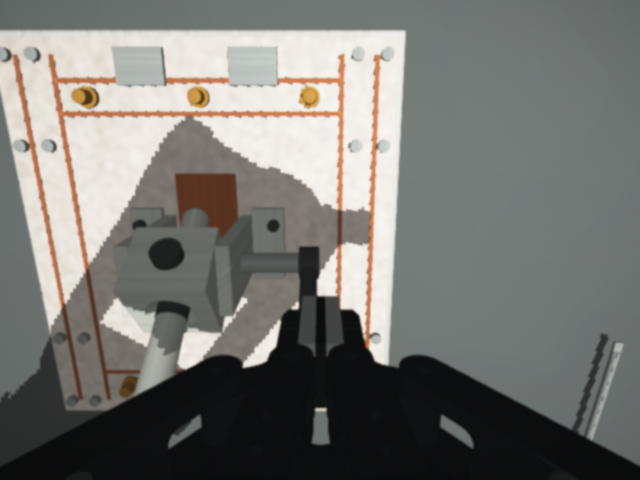

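View pics/s13.png

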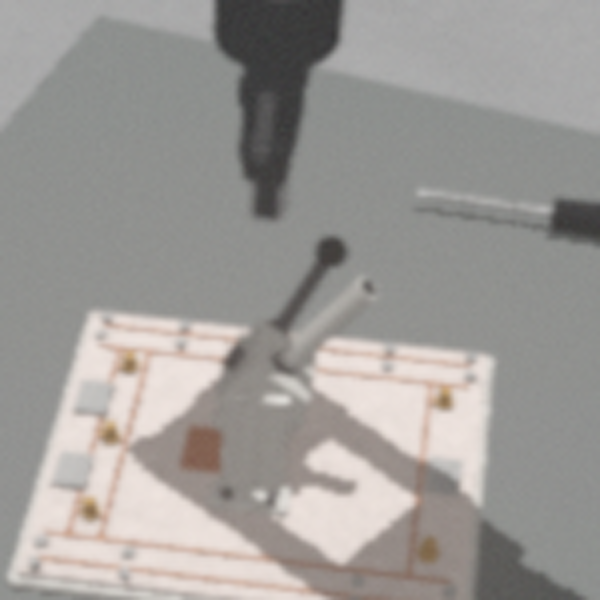

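```bash
python3 - <<'E'
from h import *
t,s=cam('top'),cam('side')
T=tool();p=T[:3,3]; print(p,proj(s,p),proj(t,p)); 
for a in ([487.5,-214,115],[487.2,-213.1,213.7],[523,-197,129],[511,-201,121]): print(a,proj(s,a),proj(t,a))
im=grab_frame('side'); cv2.imwrite('pics/s14.png',cv2.resize(im[120:270,280:430,::-1],None,fx=4,fy=4,interpolation=cv2.INTER_CUBIC))
im=grab_frame('top'); cv2.imwrite('pics/t14.png',cv2.resize(im[190:310,300:440,::-1],None,fx=5,fy=5,interpolation=cv2.INTER_CUBIC))
E
```

```text
[ 565.18739608 -194.90359362  115.22876086] [345.71910673 193.2835461 ] [401.07037021 238.7174063 ]
[487.5, -214, 115] [377.17207954 196.67009614] [409.58476534 269.28408203]
[487.2, -213.1, 213.7] [380.31932864 164.46937327] [416.5515171  265.29552834]
[523, -197, 129] [361.94527366 192.60514928] [403.27062094 254.56496032]
[511, -201, 121] [366.80416296 195.4093626 ] [404.50384516 259.71771568]
```

View pics/s14.png

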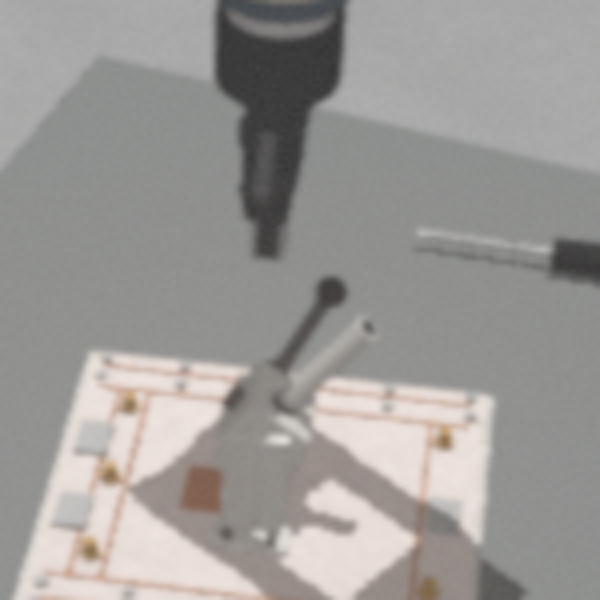

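View pics/t14.png

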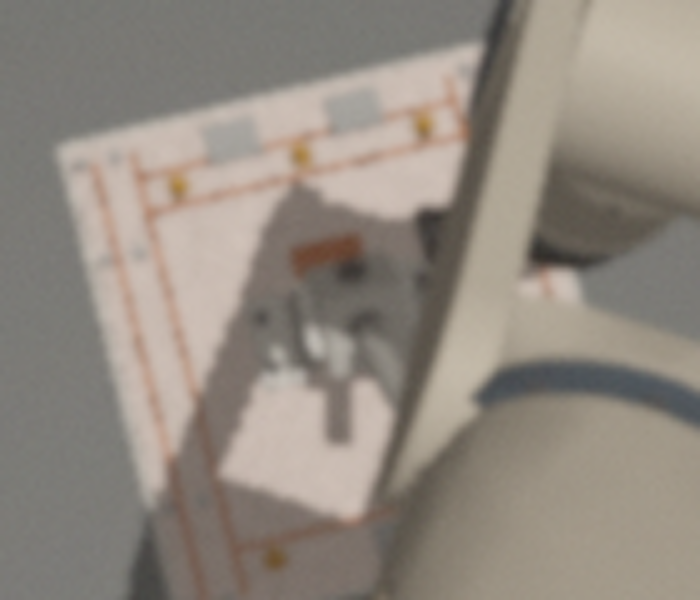

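Request:
{"fn": "drive_tool", "kwargs": {
  "rows": [-5,0,30,0,0,0,0,-5,0,60,0,0,0,0,0,0,80,0,0,0,0,10,0,84,0,0,0,0,25,0,84,0,0,0,0,30,0,84,0,0,0,0,30,0,84,0,0,0,0]
}}

```text
clock: 16.2
eef_pos: [483.8, -214.6, 84.2]
tcp_rot: [-2.253, 1.568, 1.129]
contact_force: [-0.8, -0.1, 1.0]
opening: -0.002
```

Request:
{"fn": "drive_tool", "kwargs": {
  "rows": [0,0,-10,0,0,0,0,0,0,-17,0,0,0,0,0,0,-24,0,0,0,0,0,0,-31,0,0,0,0,0,0,-38,0,0,0,0,0,0,-45,0,0,0,0,0,0,-45,0,0,0,0]
}}

```text
clock: 17.08
eef_pos: [528.3, -203.7, 84.3]
tcp_rot: [-2.45, 1.567, 0.933]
contact_force: [-0.2, 0.2, -0.3]
opening: -0.002
```

```bash
python3 m3.py 15
```

```text
[ 528.25524793 -203.73138515   84.32093751] 17.075 [-0.19640669  0.1619146  -0.33231184] -0.0018715593357580555 [-0.37296445  0.39995233  1.85906772  0.00436508  0.88166247  0.95402815]
mouth proj [132.99269651 251.76192184]
tip [318.56641013 229.23757703] [357.82158953 232.81106055] [349.01147393 219.59249839]
axial gap TCP-mouth 2.111030737416923 lateral PX',PY -21.633241621381828 -76.62775115491284
rel [-33.6 -76.6  -3.7] [ 0.05 34.88  0.17]
```

View pics/w15.png

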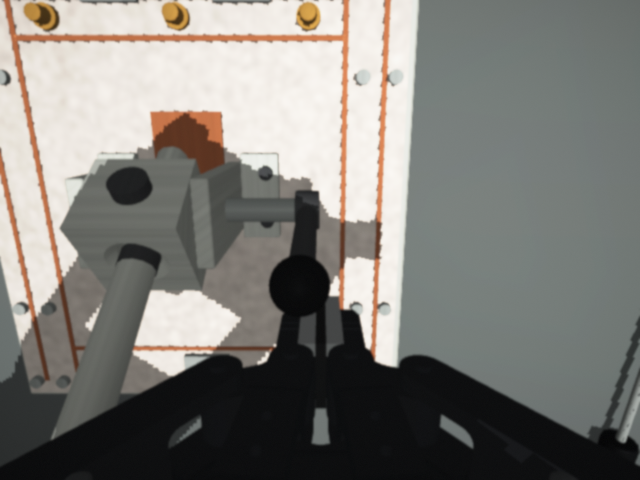

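View pics/s15.png

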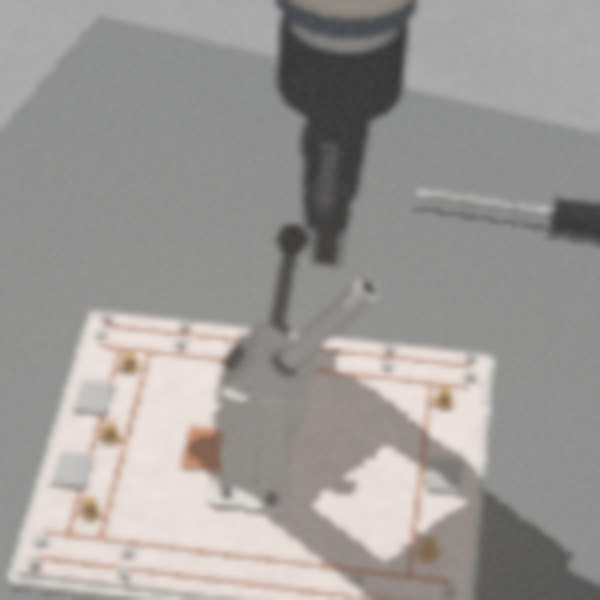

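Request:
{"fn": "drive_tool", "kwargs": {
  "rows": [0,0,-8,0,0,0,0,0,0,-16,0,0,0,0,0,0,-24,0,0,0,0,0,0,-32,0,0,0,0,0,0,-40,0,0,0,0,0,0,-48,0,0,0,0,0,0,-48,0,0,0,0]
}}

```text
clock: 18.1
eef_pos: [575.0, -192.2, 84.4]
tcp_rot: [-2.463, 1.567, 0.92]
contact_force: [0.6, 0.9, 0.4]
opening: -0.0
```

```bash
python3 m3.py 16
```

```text
[ 574.95310018 -192.21062484   84.36745719] 18.1 [0.56403428 0.85675603 0.43409976] -0.0001741640338808484 [-0.3271873   0.45293796  1.770476    0.00426333  0.91704802  0.99987335]
mouth proj [146.79956532 353.90899056]
tip [318.56666845 229.23750404] [340.12872    230.79871425] [349.01147393 219.59249839]
axial gap TCP-mouth -25.438634621764916 lateral PX',PY 17.7928626308977 -76.49459936274467
rel [-33.5 -76.6  44.5] [ 0.05 34.85  0.16]
```

View pics/w16.png

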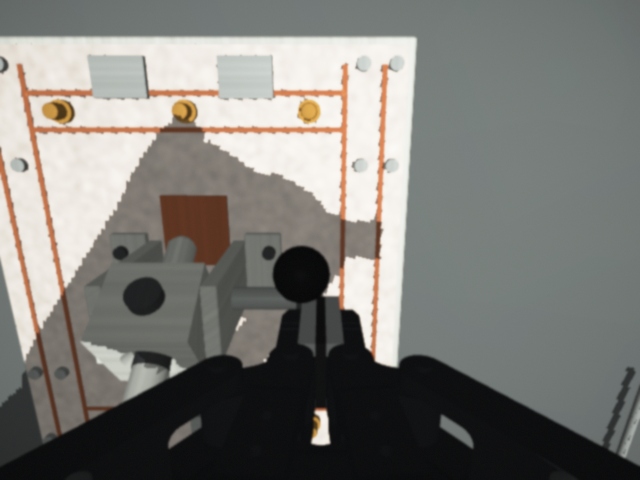

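View pics/s16.png

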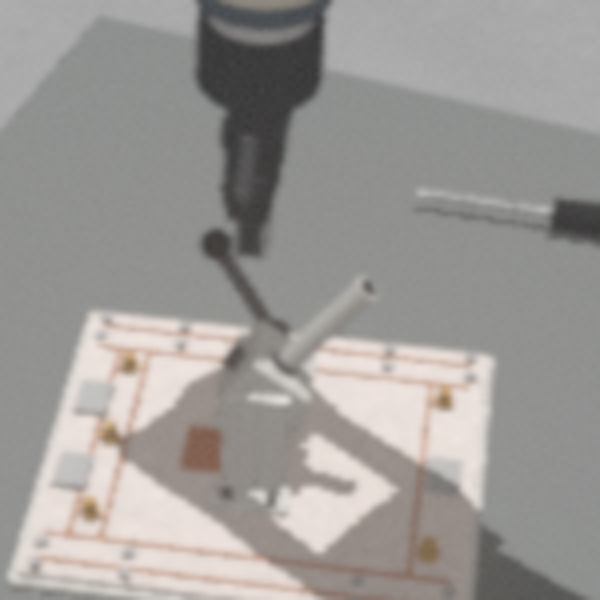

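```bash
cat > lev.py <<'E'
from h import *
C=np.array([534.4,-123.1,0])-2*PX
def knob(phi): return C+PX*(4+80*np.sin(phi))-70*PY+Z*(55+80*np.cos(phi))
if __name__=='__main__':
    s=cam('side');w=cam('wrist')
    for a in (0,.2,.4,.6,.8,.9,1.0,1.1,1.2,1.25): print(a,proj(s,knob(a-.6)).round(1),(4*(proj(s,knob(a-.6))-[280,130])).round(0),proj(w,knob(a-.6)).round(1))
E
python3 lev.py
```

```text
0 [367.6 195.5] [350. 262.] [300.6 466.4]
0.2 [362.2 192.5] [329. 250.] [299.3 453.1]
0.4 [356.2 190.4] [305. 241.] [298.1 429. ]
0.6 [350.  189.2] [280. 237.] [297.3 394.5]
0.8 [343.6 189. ] [255. 236.] [297.  351.9]
0.9 [340.6 189.3] [242. 237.] [297.  328.7]
1.0 [337.6 189.9] [230. 240.] [297.1 305.1]
1.1 [334.7 190.7] [219. 243.] [297.4 281.8]
1.2 [332.  191.7] [208. 247.] [297.8 259.2]
1.25 [330.7 192.3] [203. 249.] [298.1 248.4]
```

Request:
{"fn": "drive_tool", "kwargs": {
  "rows": [0,0,-3,0,0,0,0,0,0,-6,0,0,0,0,0,0,-9,0,0,0,0,0,0,-9,0,0,0,0]
}}

```text
clock: 18.75
eef_pos: [583.3, -190.1, 84.5]
tcp_rot: [-2.418, 1.567, 0.964]
contact_force: [-1.1, -0.3, -0.6]
opening: 0.001
```

```bash
python3 m3.py 17; python3 lev.py | tail -4
```

```text
[ 583.26004785 -190.13072325   84.46835445] 18.75 [-1.13941635 -0.29581773 -0.58112284] 0.0005722203723291939 [-0.31962299  0.46250558  1.75392499  0.00423686  0.92416945  1.00766608]
mouth proj [149.22067692 370.43230388]
tip [318.56681716 229.23742984] [336.99697884 230.42647392] [349.01147393 219.59249839]
axial gap TCP-mouth -30.26763859837596 lateral PX',PY 24.86530404218385 -76.4412748880577
rel [-33.5 -76.7  53.7] [ 0.05 34.83  0.15]
1.0 [337.6 189.9] [230. 240.] [297.4 329. ]
1.1 [334.7 190.7] [219. 243.] [297.7 305.8]
1.2 [332.  191.7] [208. 247.] [298.1 283.3]
1.25 [330.7 192.3] [203. 249.] [298.3 272.5]
```

View pics/w17.png

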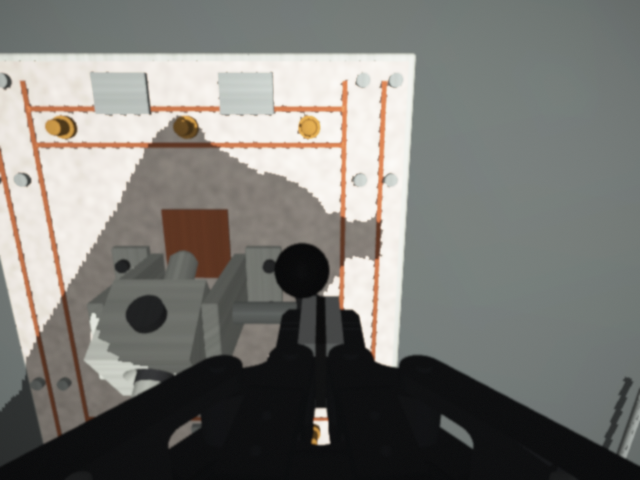

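View pics/s17.png

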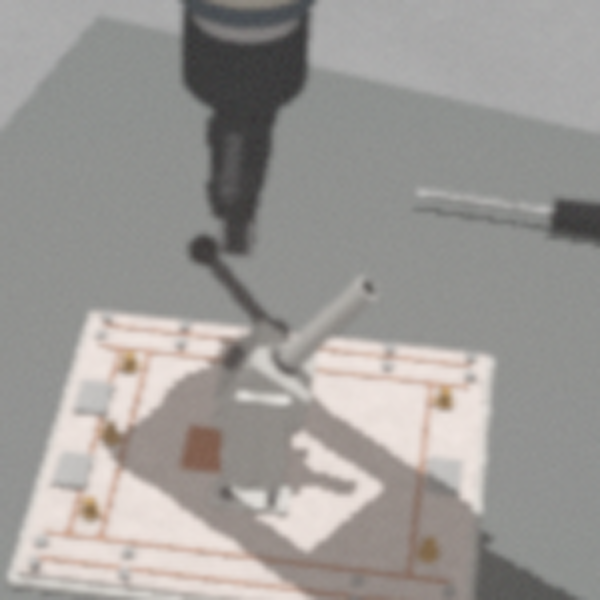

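Request:
{"fn": "drive_tool", "kwargs": {
  "rows": [0,0,-2,0,0,0,0,0,0,-3,0,0,0,0,0,0,-3,0,0,0,0]
}}

```text
clock: 19.27
eef_pos: [584.3, -189.8, 84.3]
tcp_rot: [-1.371, 1.568, 2.012]
contact_force: [-7.4, -2.6, 1.6]
opening: 0.0
```

Request:
{"fn": "drive_tool", "kwargs": {
  "rows": [0,0,10,0,0,0,0,0,0,40,0,0,0,0,0,0,80,0,0,0,0,-20,0,120,0,0,0,0,-80,10,140,0,0,0,0,-130,10,150,0,0,0,0,-150,10,150,0,0,0,0,-150,10,150,0,0,0,0]
}}

```text
clock: 20.27
eef_pos: [442.3, -236.4, 236.2]
tcp_rot: [3.079, 1.568, 0.178]
contact_force: [0.2, -0.0, -0.2]
opening: -0.001
```

```bash
python3 m3.py 18; python3 lev.py | tail -4; python3 - <<'E'
import cv2
im=cv2.imread('pics/s18.png'); cv2.imwrite('pics/s18c.png',cv2.resize(im[210:410,180:420],None,fx=3,fy=3,interpolation=cv2.INTER_CUBIC))
from h import *
cv2.imwrite('pics/sf.png',grab_frame('side')[:,:,::-1])
E
```

```text
[ 442.2738641  -236.40409897  236.24682324] 20.275 [ 0.15687053 -0.02567546 -0.15812041] -0.001201605210213168 [-0.49537237  0.12157182  1.85267429  0.00219155  1.16482236  0.83378983]
mouth proj [194.14278554  62.55899936]
tip [318.56499939 229.23738953] [397.82606316 188.77566065] [349.01147393 219.59249839]
axial gap TCP-mouth 178.9136348730421 lateral PX',PY -9.258829655577735 -88.00722597676959
rel [115.2 -85.9 -95.7] [ 0.05 35.09  0.26]
1.0 [337.6 189.9] [230. 240.] [291.4 -20.9]
1.1 [334.7 190.7] [219. 243.] [291.6 -32.9]
1.2 [332.  191.7] [208. 247.] [291.9 -43.5]
1.25 [330.7 192.3] [203. 249.] [292.1 -48.3]
```

View pics/w18.png

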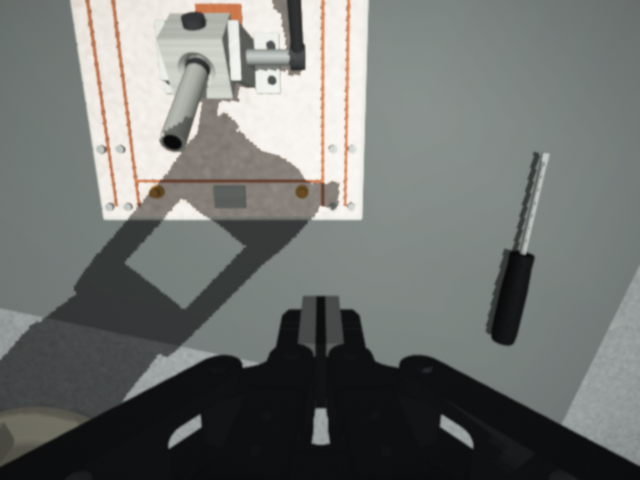

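View pics/s18c.png

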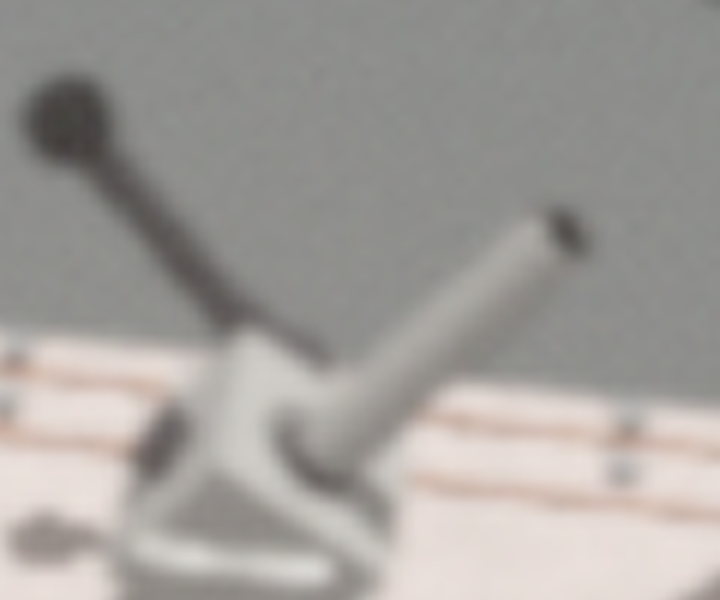

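View pics/sf.png

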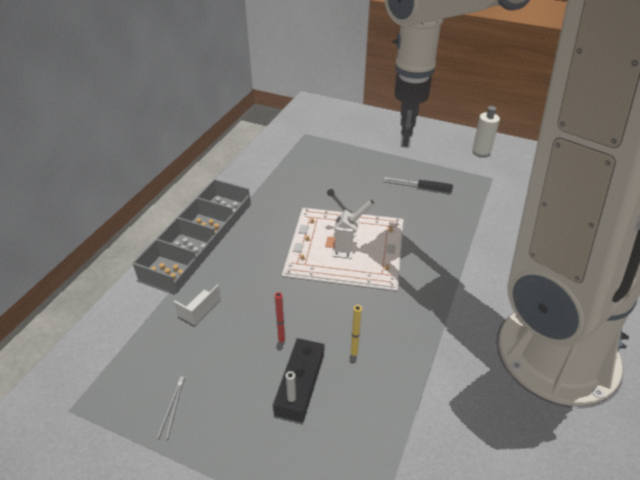

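```bash
python3 - <<'E'
import cv2
im=cv2.imread('pics/w15.png'); cv2.imwrite('pics/w15c.png',cv2.resize(im[215:320,70:210],None,fx=5.7,fy=5.7,interpolation=cv2.INTER_CUBIC))
im=cv2.imread('pics/w12.png'); cv2.imwrite('pics/w12c.png',cv2.resize(im[110:215,80:220],None,fx=5.7,fy=5.7,interpolation=cv2.INTER_CUBIC))
E
```

```text
(no output)
```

View pics/w15c.png

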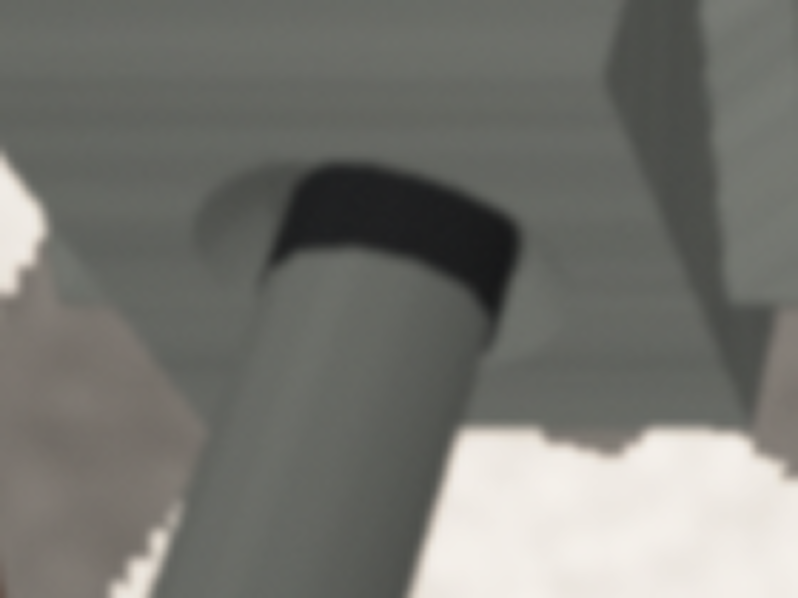

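View pics/w12c.png

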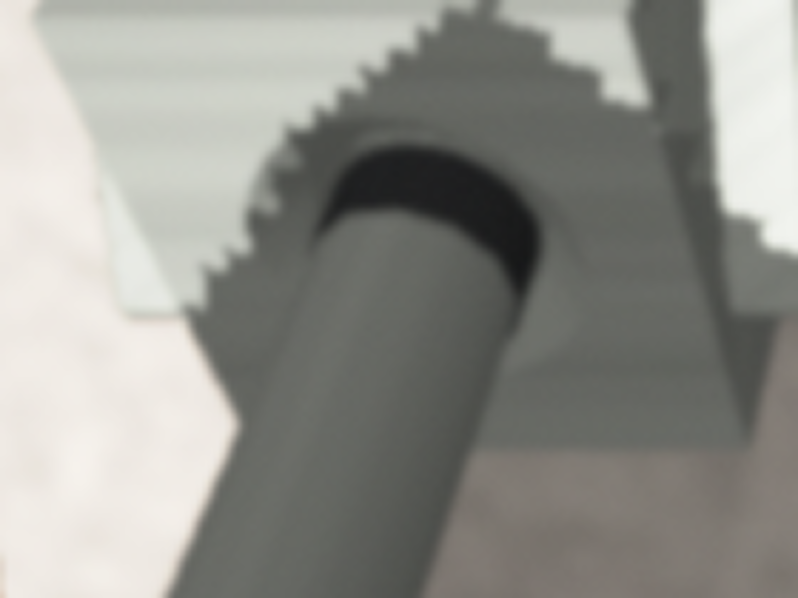

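```bash
python3 - <<'E'
import cv2
im=cv2.imread('pics/w11.png'); cv2.imwrite('pics/w11c.png',cv2.resize(im[60:250,150:290],None,fx=4,fy=4,interpolation=cv2.INTER_CUBIC)[:,:])
im=cv2.imread('pics/w12.png'); cv2.imwrite('pics/w12d.png',cv2.resize(im[40:330,60:260],None,fx=2.7,fy=2.7,interpolation=cv2.INTER_CUBIC))
im=cv2.imread('pics/w18.png'); cv2.imwrite('pics/w18c.png',cv2.resize(im[0:160,140:290],None,fx=5,fy=5,interpolation=cv2.INTER_CUBIC)[:790])
E
```

```text
(no output)
```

View pics/w18c.png

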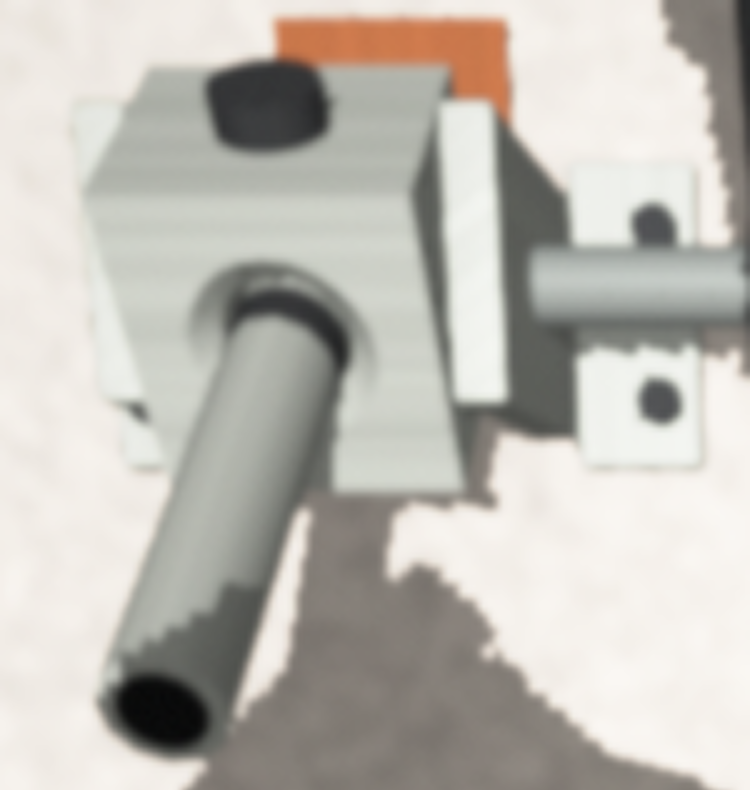

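View pics/w12d.png

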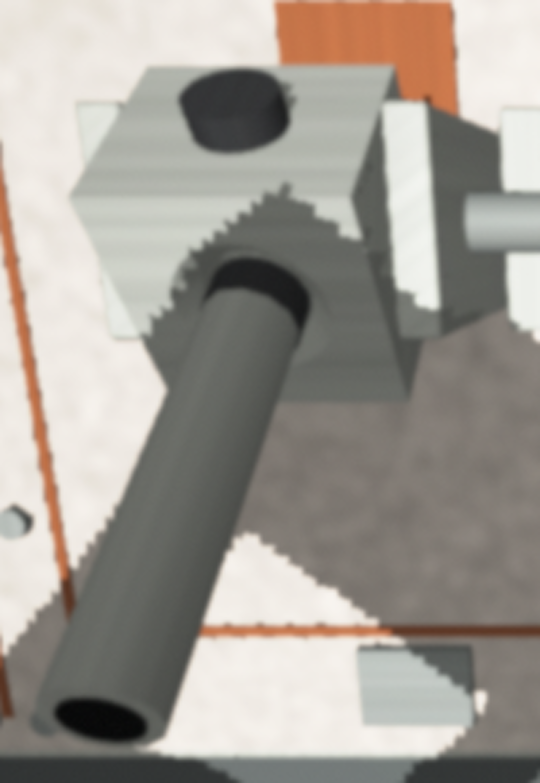

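```bash
python3 - <<'E'
from h import *
def TT(p,e):
    T=np.eye(4);T[:3,:3]=R.from_euler('xyz',e).as_matrix();T[:3,3]=p;return T
c10=cam('wrist',TT([447.73,-145.59,207.34],[3.14,.957,.239]))
c12=cam('wrist',TT([487.51,-214.02,114.95],[-2.528,1.567,.854]))
c18=cam('wrist')
g=lambda x,y,k,X,Y:(x+(X+.5)/k-.5,y+(Y+.5)/k-.5)
A=lambda X,Y:(c10,*g(230,170,4,X,Y)); B=lambda X,Y:(c12,*g(60,40,2.7,X,Y)); D=lambda X,Y:(c18,*g(140,0,5,X,Y))
P={'UL':(A(245,75),B(72,195),D(85,192)),'UR':(A(470,75),B(354,195),D(412,192)),'LR':(A(470,298),B(409,400),D(463,492)),'end':(A(356,317),B(101,720),D(163,712))}
Q={}
for k,v in P.items():
    Q[k]=tri(*v); print(k,Q[k].round(1),[ (proj(c[0],Q[k])-c[1:]).round(1) for c in v], 'pairs z', [tri(v[i],v[j]).round(1)[2] for i,j in((0,1),(0,2),(1,2))])
UL,UR,LR,E=Q['UL'],Q['UR'],Q['LR'],Q['end']
n=np.cross(LR-UR,UL-UR); n/=np.linalg.norm(n); 
if n[2]<0:n=-n
m=(UL+LR)/2
print('n',n,'ZC',ZC,'sides',np.linalg.norm(UL-UR),np.linalg.norm(LR-UR),'mouth',m)
print('end height: n',(E-m)@n,'ZC',(E-m)@ZC,'lat',(E-m)@np.cross(PY,ZC),(E-m)@PY)
E
```

```text
UL [ 535.8 -102.1  108. ] [array([-0.4,  0.7]), array([-0.6,  3. ]), array([ 0.7, -2.8])] pairs z [np.float64(107.1), np.float64(113.3), np.float64(95.7)]
UR [ 546.3 -143.7  106.9] [array([0.1, 1.1]), array([-1.9,  2.4]), array([ 0.9, -2.9])] pairs z [np.float64(105.8), np.float64(112.3), np.float64(88.3)]
LR [ 511.1 -152.4   83. ] [array([-0.8,  0.6]), array([-1.1,  2.9]), array([ 1.5, -2.6])] pairs z [np.float64(81.8), np.float64(90.6), np.float64(65.5)]
end [ 478.5 -138.1  159.1] [array([-0.3,  1.1]), array([-0.8,  2.1]), array([ 0.5, -2.2])] pairs z [np.float64(158.9), np.float64(162.6), np.float64(154.5)]
n [-0.52742382 -0.15539144  0.83527099] ZC [-0.55725768 -0.13584478  0.81915204] sides 42.907314556282834 43.420702661461675 mouth [ 523.43984963 -127.28219852   95.49414596]
end height: n 78.47681612145044 ZC 78.57966310128428 lat -1.3641500886602513 0.1085543710276282
```

```bash
python3 -c "
from rig import sign_off,r
print(r.sense()['contact_force'],r.sense()['clock']); print(sign_off())"
```

```text
[-0.32171317  0.08105914 -0.55573966] 20.475
the job is handed in; nothing more can be done
None
```

I took the banded probe from the rack and slid it tip first into the sloping bore to its mark. I then released it, pushed the clamp lever to its far stop and handed the job in at 20.5 s, with the gripper clear of everything.

**Probe depth:** By triangulating three wrist views, I measured 78.5 mm of tube above the mouth, or about 80 mm once scaled to the collar's known 44 mm face. The target is 80 mm. My other estimates put the mark between about 2 mm too deep and 0.5 mm too shallow, all inside the ±4 mm limit. The tube's end did not visibly move when the lever was pushed.

**Lever:** The side view puts it at about 1.25 rad, and the push met about 8 N of resistance at the stop.

**Disagreements and a failed try:**
- The mouth position I first took from the top camera was about 4–5 mm off from the wrist view. I corrected by the wrist view before inserting.
- The lever started at about 0.2 rad rather than 0.
- My first lever push passed over the knob without touching it. The fingertips appear to sit about 25–30 mm above the reported TCP, so I went 30 mm lower and the second push worked.

**Bystanders and patch:** In the last side picture the short tube, shield, tweezers and screwdriver look unmoved. I judged that by eye, not by measurement. The 5–7 N felt while sliding in fits the spring ball's grip, with no sign that the tip touched the patch.

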